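# Turn the carvery hot plate off with its square T-key and put the key away

### The arm

A 6-joint arm with a two-finger parallel gripper is mounted at the origin on a cart in front of the work surface, level with it; the furniture and walls round the work are solid. World frame = base frame: x ahead of the robot, y to its left, z up, the work surface at z = 0. Lengths are in m, angles in rad, forces in N, time in s.
With the tool pointing down it reaches from about 0.35 to 0.975 m from the base axis. Payload 4.9 kg.
Tool frame: the origin (TCP) lies at the very end of the fingers, on their centre line; the grasp point (between the pads) lies 19 mm behind it (manip.tcp_to_grasp is the distance from the TCP to the grasp point, in m); z points along the fingers, y is the direction in which the jaws open and shut (so a half turn about z gives the same grasp; the last joint's range is limited). The gripper opens to 85 mm and grips with 20 to 120 N. Pads are 22 mm wide; open, the fingers measure 114 mm over their backs; the gripper's body (76 mm by 85 mm) begins 54 mm behind the grasp point. The pads swing forward as they close: fully open they stand 13 mm farther back than shut.
Start: joints at [1.08, 0.053, 1.613, -0, 1.476, -0.119], TCP at [0.227, 0.582, 0.231] pointing down, gripper open.
Joint ranges: [-3.01, 3.01], [-1.01, 2.22], [0.06, 2.58], [-1.02, 4.17], [0.09, 2.62], [-3.14, 3.14]. Speed limits (rad/s): [2.57, 2.57, 3.14, 3.14, 3.14, 3.14].

### API

Orientations are given as a unit quaternion [w, x, y, z].
In Python, from plant import sensors, cams, job, finder, manip gives the robot as it stands.
- The arm moves only by the shell command python3 -m pendant 'ROWS'. ROWS is JSON, a list of rows, each an object of numbers: "wx", "wy", "wz": the turn, a rotation vector about the tool's x, y, z in degrees; "dx", "dy", "dz": the shift along the tool's x, y, z in m; "hand": the gripper's target within -1 to 1 (fully open at 1, half-way at 0, shut at -1). A call has 1 to 20 rows; each row is the pose to reach, as a shift and turn from the pose commanded when the call began, along the tool's axes at that moment; what a row does not reach only later rows make up. A row lasts 1/12 s, in which the tool goes at most 41.7 mm and 7.16 degrees, less where a joint would pass 70% of its speed; a pose out of reach is approached as far as the arm can. A call with a gripper value outside its range is refused whole. The fingers move at their own pace and stop on an object; the grip force is fixed at half the most. Time passes only in rows, so rows that repeat a pose let the fingers close. It gives the time, the measured TCP pose, the force and the opening at its end, in the units of the state.
- sensors.state(): the state, without advancing time (a new reading comes with each control period).
- cams.grab_frame(name): name is "side" or "top" or "wrist"; returns (picture, depth): 480x640x3 uint8, red, green, blue; 480x640 float32, m along the optical axis (not along the pixel's ray), 0 where there is no reading.
- cams.calibration(name): a dict with "fov_y" (degrees; the focal length in pixels is half the picture's height over the tangent of half this angle, whatever the lens; pixels are square), "cx", "cy" (the principal point, pixels), "pose" (4x4, takes a point from camera to world coordinates); the wrist camera has in their place "hand_eye" (4x4, takes a point from camera to tool coordinates, whose origin is the TCP and whose axes are the flange's). Camera axes: x right, y down, z forward; pixel columns grow to the right and rows downward; lengths in m; the calibration is good to about 2 mm. A picture is of the moment at which its call begins: read the wrist's pose just before it. calibration takes no time and is no camera call.
- job.job_done(): hands the job in, once; it reports no verdict.
Trained networks look in the newest picture that a camera, given by its name, has taken for a name from the list of things; names that differ only in an ending like _2 or _b are one class to them, and where a whole thing is asked for, a point or a joint stands for the part that bears it (a point fixed in the world has none). Each returns a list of dicts, best first, with "score" (0 to 1); they miss things now and then, are a little off and sometimes report something else, mostly with a low value. They report only what shows in the picture. A call takes as long as a camera call.
- finder.look_for(camera, thing): "position" ([x, y, z] in m, in world coordinates, good to about 4 mm: the middle of the surface that is visible of it).
The state is a dict: "time": time; "joint_pos": joint angles; "joint_vel": joint speeds; "joint_efforts": joint torques, N m; "tool_pos": TCP position; "tool_rot": TCP orientation; "contact_force": force on the tool from outside, world axes, zero at the start; "ft_torque": the same for the moment, N m; "gripper_width": opening from 0.0 (shut) to 1.0 (fully open).
Only numpy, scipy, OpenCV 4.12 (cv2) and the standard library are available. Lean on these libraries where they do the work, as an engineer would, in place of code of your own. Each camera call takes 0.05 s, during which the arm holds its last target. There are 200 camera calls.

### The job

Dinner has been served: switch off the hot plate. Its thermostat dial is sunk and can only be turned with the square T-key lying on the worktop: put the key fully into the dial's square recess, turn the dial anticlockwise all the way to its off stop, then take the key out and stand it, tip down, in the mug. Leave the mug, the plate of pumpkin and everything else standing where they are.

Things in the scene. Friction and masses are not known exactly. Their poses are not given: they have to be found in the camera images.
- hotplate: fixed carvery hot plate, steel case with a black glass deck, 280 (x) x 320 (y) x 55 mm high; origin at the centre of its underside on the worktop, front faces its -x. A steel fascia 75 mm deep runs along its front edge; the thermostat dial is in the fascia at the hot plate's (-102, -108) mm, in a black bezel ring 77 mm across standing 3 mm above the dial
- dial_mouth (a point): centre of the mouth of the square recess in the dial's top, 55 mm above the worktop; turns with the dial. z up, x and y square to the recess walls. The recess is 11.6 mm square, 28 mm deep with a small chamfer, and takes the key in four ways, 90 deg apart. The dial is a grey disc 45 mm across with a steel middle and a red pointer, its top flush in the bezel, too sunk for fingers
- dial (a joint): angle of the dial in rad, clockwise seen from above; 0 = off, the anticlockwise end stop (pointer at the red spot), 4.4 = hottest. Light friction (0.06 N m) keeps it where it is left
- t_key: loose T-key, 0.1 kg, lying flat at the start. Red grip bar 24 (x) x 78 (y) x 26 (z) mm with a 26 mm square neck to x = 55 mm; then a steel shank 10 mm square to x = 171 mm and a 7.5 mm square nose to x = 177 mm. Origin on the underside below the bar's centre; the shank's axis runs along +x at z = 13 mm, its flats parallel to the key's y and z
- key_tip (a point): end of the key's nose, on the shank's axis; same axes as the key
- mug: loose stoneware mug, 0.38 kg, 82 mm wide and 97 mm high, dark above and white below, one handle on its -y side; origin on its underside; the cup's axis is at the mug's y = +14 mm
- mug_floor (a point): centre of the inner floor of the mug, 7 mm above its underside; the inside is about 66 mm wide, the rim 90 mm above this point
- pumpkin_plate: oval plate of roast pumpkin, 190 (x) x 288 (y) x 82 mm high, standing on the hot plate's deck behind the fascia; origin on its underside. Leave alone
- tin_beans: tin, 75 mm wide, 58 mm high, standing on the worktop; origin at the centre of its underside. Leave alone
- salt_shaker: salt shaker, 44 mm wide, 90 mm high; origin at the centre of its underside. Leave alone
- spice_jar_1: spice jar with a red lid, 45 mm wide, 106 mm high; origin at the centre of its underside. Leave alone
- spice_jar_3: spice jar with an ochre lid, 45 mm wide, 100 mm high; origin at the centre of its underside. Leave alone

How it is judged:
On the way, in this order (a step that is already met when the one before it is completed fails the run):
1. the key stands in the dial's recess, at least 20 mm deep (z of key_tip in the frame of dial_mouth below -0.02 m and horizontal distance between key_tip and dial_mouth below 0.006 m and angle between the x axis of t_key and the z axis of dial_mouth, either way round below 0.2 rad), for 0.2 s.
2. the dial is at its off stop (within 0.1 rad), turned there with the key in the recess (value of joint dial below 0.1 rad and z of key_tip in the frame of dial_mouth below -0.01 m and horizontal distance between key_tip and dial_mouth below 0.006 m and angle between the x axis of t_key and the z axis of dial_mouth, either way round below 0.2 rad), for 0.2 s.
At the end, for the whole second after the job is handed in: The dial is within 0.1 rad of its off stop; the key is out of it and stands, released, tip down in the mug (tip within 30 mm of the mug's floor, grip above the rim); the mug is upright on the worktop within 50 mm of where it stood (value of joint dial below 0.1 rad and horizontal distance between key_tip and mug_floor below 0.037 m and z of key_tip in the frame of mug_floor below 0.03 m and z of t_key in the frame of mug_floor above 0.08 m and angle between mug's own z axis and vertical below 0.1 rad and height (world z) of mug below 0.01 m and distance of mug from where it was at the start of the episode below 0.05 m); the robot touches nothing.
It fails at once if the plate of pumpkin is pushed more than 40 mm or tipped (distance of pumpkin_plate from where it was at the start of the episode above 0.04 m or angle between pumpkin_plate's own z axis and vertical above 0.5 rad).
It fails at once if the tin, the salt shaker or a spice jar is pushed more than 40 mm or knocked over ((distance of tin_beans from where it was at the start of the episode above 0.04 m or angle between tin_beans's own z axis and vertical above 0.5 rad) or (distance of salt_shaker from where it was at the start of the episode above 0.04 m or angle between salt_shaker's own z axis and vertical above 0.5 rad) or (distance of spice_jar_1 from where it was at the start of the episode above 0.04 m or angle between spice_jar_1's own z axis and vertical above 0.5 rad) or (distance of spice_jar_3 from where it was at the start of the episode above 0.04 m or angle between spice_jar_3's own z axis and vertical above 0.5 rad)).
It fails at once if the mug is knocked over (angle between mug's own z axis and vertical above 0.5 rad).
It also fails if it takes over 64 s, if anything falls off the work surface, if the arm or the gripper's body presses on something with over 40 N, if the wrist force passes 120 N, or if a joint passes its speed limit or range.

## Working session

There is one attempt and no reset: what is moved stays moved. The work goes in short steps, Python scripts to look and compute and a shell command to move; the robot and the scene stay as the last step left them, time stands still between calls to the robot, and variables do not carry over. Pictures are saved under pics/ and viewed, about 8 in all and at most 12, crops included, and the job is handed in when it is done.

```bash
mkdir -p pics; ls; cat > h.py <<'E'
import numpy as np, cv2
from scipy.spatial.transform import Rotation as R
from plant import sensors, cams, job, finder, manip
def tool():
    s=sensors.state(); T=np.eye(4); q=s["tool_rot"]
    T[:3,:3]=R.from_quat([q[1],q[2],q[3],q[0]]).as_matrix(); T[:3,3]=s["tool_pos"]; return T
def grab(n,save=None):
    T=tool(); p,d=cams.grab_frame(n); c=cams.calibration(n)
    P=np.array(c["pose"]) if "pose" in c else T@np.array(c["hand_eye"])
    f=240/np.tan(np.radians(c["fov_y"])/2)
    v,u=np.mgrid[:480,:640]
    X=np.stack([(u-c["cx"])/f*d,(v-c["cy"])/f*d,d],-1)@P[:3,:3].T+P[:3,3]
    X[d==0]=np.nan
    if save: cv2.imwrite(f"pics/{save}.png",p[:,:,::-1])
    return p,d,X,P,f,c
def proj(w,P,f,c):
    q=np.linalg.inv(P)@np.r_[w,1]; return f*q[0]/q[2]+c["cx"],f*q[1]/q[2]+c["cy"]
E
python3 - <<'E'
from h import *
np.set_printoptions(precision=4,suppress=True)
a=grab("top","top0")
for t in ["t_key","dial_mouth","mug","hotplate","pumpkin_plate","tin_beans","salt_shaker","spice_jar_1","spice_jar_3"]:
    r=finder.look_for("top",t); print(t,[(np.round(x["position"],3),round(x["score"],2),np.round(proj(x["position"],a[3],a[4],a[5]))) for x in r[:2]])
np.savez("top0",p=a[0],X=a[2])
print(a[3],a[4],tool(),np.array(cams.calibration("wrist")["hand_eye"]),manip.tcp_to_grasp)
grab("side","side0")
E
```

```text
pics
t_key [(array([ 0.411, -0.314,  0.023]), 0.98, array([420., 330.]))]
dial_mouth [(array([0.444, 0.368, 0.055]), 0.51, array([190., 209.]))]
mug [(array([0.661, 0.235, 0.05 ]), 0.76, array([271., 160.]))]
hotplate [(array([0.472, 0.42 , 0.049]), 0.93, array([179., 193.])), (array([0.659, 0.234, 0.05 ]), 0.7, array([271., 160.]))]
pumpkin_plate [(array([0.581, 0.462, 0.09 ]), 0.77, array([180., 146.]))]
tin_beans [(array([ 0.645, -0.043,  0.056]), 0.91, array([362., 205.]))]
salt_shaker [(array([0.478, 0.423, 0.05 ]), 0.47, array([179., 190.]))]
spice_jar_1 [(array([ 0.643, -0.435,  0.094]), 0.78, array([505., 265.]))]
spice_jar_3 [(array([ 0.643, -0.435,  0.094]), 0.78, array([505., 265.]))]
[[ 0.4181 -0.8892  0.1856  0.3078]
 [-0.9084 -0.4102  0.081  -0.0748]
 [ 0.0041 -0.2025 -0.9793  1.2023]
 [ 0.      0.      0.      1.    ]] 443.69496970834035 [[-0.9317  0.3633 -0.      0.227 ]
 [ 0.3633  0.9317 -0.0001  0.5823]
 [ 0.     -0.0001 -1.      0.2313]
 [ 0.      0.      0.      1.    ]] [[ 0.0003 -0.9536 -0.3011  0.0785]
 [ 1.      0.0008 -0.0017  0.0008]
 [ 0.0019 -0.3011  0.9536 -0.1417]
 [ 0.      0.      0.      1.    ]] 0.0187
```

View pics/top0.png

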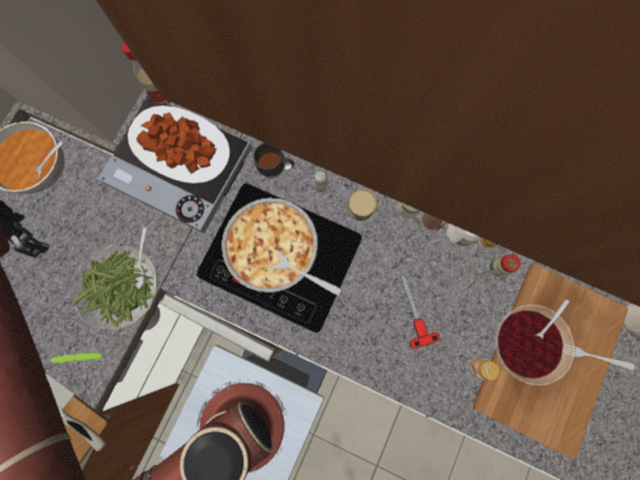

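View pics/side0.png

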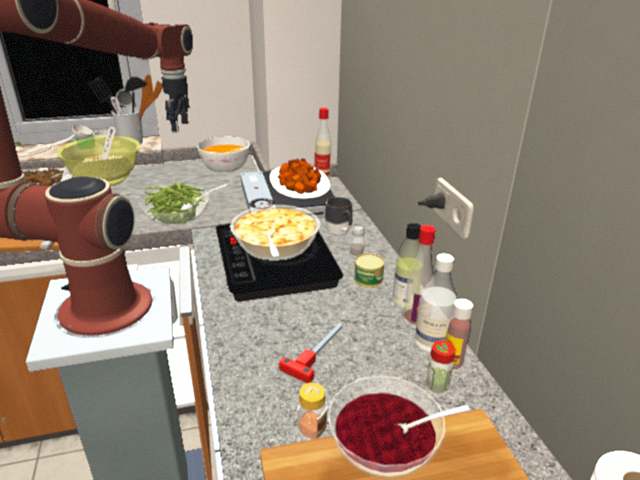

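Top view: the key's bar is at about px (423,340) and its tip at (405,278). The dial is at (190,208), the mug at (270,160) with its handle to the right, and the yellow-lidded jar at (488,370) is clear of the key. The finder's dial_mouth and mug positions match the picture; its salt_shaker hit does not, since the shaker is at (320,180).

```bash
cat >> h.py <<'E'
def keypose(p,X,roi=None):
    hsv=cv2.cvtColor(p,cv2.COLOR_RGB2HSV); h,s,v=cv2.split(hsv)
    Z=X[...,2]
    red=((h<8)|(h>172))&(s>150)&(v>80)&(abs(Z-.02)<.03)
    if roi is not None: red&=roi
    n,l,st,ce=cv2.connectedComponentsWithStats(red.astype(np.uint8))
    i=1+np.argmax(st[1:,4]); m=l==i
    Q=X[m]; Q=Q[Q[:,2]>.018]
    (c,(w,hh),a)=cv2.minAreaRect((Q[:,:2]*1000).astype(np.float32))
    return Q,c,w,hh,a,ce[i]
def rows_to(T,pos,yaw=None):
    "tool-frame shift from measured pose to a world TCP"
    return T[:3,:3].T@(np.array(pos)-T[:3,3])
E
python3 - <<'E'
from h import *
np.set_printoptions(precision=4,suppress=True)
z=np.load("top0.npz");p,X=z["p"],z["X"]
roi=np.zeros((480,640),bool);roi[310:355,400:450]=1
Q,c,w,hh,a,ce=keypose(p,X,roi); print(len(Q),c,w,hh,a,ce,Q.mean(0),Q.min(0),Q.max(0))
tip=X[276:284,402:410]; print("tip",X[280,405],X[300,411],X[310,414])
b=X[340,423];print("bar",b,X[345,436],X[345,411])
T=tool(); 
print("to above neck", rows_to(T,[.40,-.33,.30]))
E
```

```text
381 (407.36273193359375, -320.90557861328125) 64.05465698242188 76.06543731689453 41.617835998535156 [422.5773 334.9588] [ 0.4017 -0.3254  0.0262] [ 0.362  -0.3681  0.0182] [ 0.4375 -0.2935  0.0357]
tip [ 0.5147 -0.2299  0.021 ] [ 0.4724 -0.2645  0.0219] [ 0.4521 -0.2823  0.0178]
bar [ 0.39   -0.3311  0.0256] [ 0.3939 -0.3715  0.0045] [ 0.3659 -0.3095  0.0166]
to above neck [-0.4925 -0.7871 -0.0687]
```

```bash
python3 -m pendant '[{"dx":-0.336,"dy":-0.33,"dz":-0.07,"wz":58,"hand":1},{"dx":-0.336,"dy":-0.33,"dz":-0.07,"wz":58},{"dx":-0.336,"dy":-0.33,"dz":-0.07,"wz":58},{"dx":-0.336,"dy":-0.33,"dz":-0.07,"wz":58},{"dx":-0.336,"dy":-0.33,"dz":-0.07,"wz":58},{"dx":-0.336,"dy":-0.33,"dz":-0.07,"wz":58},{"dx":-0.336,"dy":-0.33,"dz":-0.07,"wz":58},{"dx":-0.336,"dy":-0.33,"dz":-0.07,"wz":58},{"dx":-0.336,"dy":-0.33,"dz":-0.07,"wz":58},{"dx":-0.336,"dy":-0.33,"dz":-0.07,"wz":58},{"dx":-0.336,"dy":-0.33,"dz":-0.07,"wz":58},{"dx":-0.336,"dy":-0.33,"dz":-0.07,"wz":58}]' ; python3 -c "
from h import *
T=tool();print(T,sensors.state()['joint_pos'],rows_to(T,[.40,-.33,.25]))"
```

```text
[[-9.31668519e-01  3.63309470e-01  1.94138350e-05  2.27074284e-01]
 [ 3.63309470e-01  9.31668519e-01  6.62919081e-06  5.82269167e-01]
 [-1.56788111e-05  1.32294385e-05 -1.00000000e+00  2.31310066e-01]
 [ 0.00000000e+00  0.00000000e+00  0.00000000e+00  1.00000000e+00]] [ 1.07995802e+00  5.26801346e-02  1.61290976e+00 -1.40601718e-05
  1.47598776e+00 -1.19019334e-01] [-0.49254577 -0.78710667 -0.01869262]invalid input
```

```bash
python3 -m pendant --help | head; python3 -m pendant '[{"dx":-0.04,"dy":-0.04,"dz":-0.01,"wx":0,"wy":0,"wz":7,"hand":1}]'
```

```text
time: 0.63
tool_pos: [0.2414, 0.5469, 0.2358]
tool_rot: [-0.001, 0.243, 0.97, -0.001]
contact_force: [1.8, -0.6, 0.4]
gripper_width: 1.001invalid input: not JSON, or not a number
```

```bash
python3 -m pendant '[{"dx":-0.29,"dy":-0.29,"dz":-0.06,"wx":0,"wy":0,"wz":50,"hand":1}]'
```

```text
time: 0.72
tool_pos: [0.2553, 0.505, 0.2437]
tool_rot: [-0.0, 0.306, 0.952, -0.001]
contact_force: [0.8, 0.0, 0.4]
gripper_width: 1.001
```

```bash
python3 -m pendant '[{"dx":-0.34,"dy":-0.19,"dz":-0.05,"wz":60,"hand":1},{"dx":-0.34,"dy":-0.19,"dz":-0.05,"wz":60,"hand":1},{"dx":-0.34,"dy":-0.19,"dz":-0.05,"wz":60,"hand":1},{"dx":-0.34,"dy":-0.19,"dz":-0.05,"wz":60,"hand":1},{"dx":-0.34,"dy":-0.19,"dz":-0.05,"wz":60,"hand":1},{"dx":-0.34,"dy":-0.19,"dz":-0.05,"wz":60,"hand":1},{"dx":-0.34,"dy":-0.19,"dz":-0.05,"wz":60,"hand":1},{"dx":-0.34,"dy":-0.19,"dz":-0.05,"wz":60,"hand":1},{"dx":-0.34,"dy":-0.19,"dz":-0.05,"wz":60,"hand":1},{"dx":-0.605,"dy":-0.593,"dz":0,"wz":102,"hand":1},{"dx":-0.605,"dy":-0.593,"dz":0,"wz":102,"hand":1},{"dx":-0.605,"dy":-0.593,"dz":0,"wz":102,"hand":1},{"dx":-0.605,"dy":-0.593,"dz":0,"wz":102,"hand":1},{"dx":-0.605,"dy":-0.593,"dz":0,"wz":102,"hand":1},{"dx":-0.605,"dy":-0.593,"dz":0,"wz":102,"hand":1},{"dx":-0.605,"dy":-0.593,"dz":0,"wz":102,"hand":1},{"dx":-0.605,"dy":-0.593,"dz":0,"wz":102,"hand":1},{"dx":-0.605,"dy":-0.593,"dz":0,"wz":102,"hand":1},{"dx":-0.605,"dy":-0.593,"dz":0,"wz":102,"hand":1},{"dx":-0.605,"dy":-0.593,"dz":0,"wz":102,"hand":1}]' ; python3 - <<'E'
from h import *
np.set_printoptions(precision=4,suppress=True)
T=tool();print(T,sensors.state()['joint_pos'])
p,d,X,P,f,c=grab("wrist","w1")
try:
  Q,cc,w,hh,a,ce=keypose(p,X);print(len(Q),cc,w,hh,a,ce,Q.min(0),Q.max(0))
except Exception as e: print(e)
E
```

```text
[[-0.8126  0.5828 -0.0007  0.2553]
 [ 0.5828  0.8126 -0.0017  0.505 ]
 [-0.0004 -0.0018 -1.      0.2437]
 [ 0.      0.      0.      1.    ]] [ 0.9714 -0.0936  1.7365 -0.0004  1.5005  0.0228]
attempt to get argmax of an empty sequenceinvalid input
```

```bash
python3 -m pendant '[{"dx":-0.34,"dy":-0.19,"dz":-0.05,"wx":0,"wy":0,"wz":60,"hand":1},{"dx":-0.34,"dy":-0.19,"dz":-0.05,"wx":0,"wy":0,"wz":60,"hand":1},{"dx":-0.34,"dy":-0.19,"dz":-0.05,"wx":0,"wy":0,"wz":60,"hand":1},{"dx":-0.34,"dy":-0.19,"dz":-0.05,"wx":0,"wy":0,"wz":60,"hand":1},{"dx":-0.34,"dy":-0.19,"dz":-0.05,"wx":0,"wy":0,"wz":60,"hand":1},{"dx":-0.34,"dy":-0.19,"dz":-0.05,"wx":0,"wy":0,"wz":60,"hand":1},{"dx":-0.34,"dy":-0.19,"dz":-0.05,"wx":0,"wy":0,"wz":60,"hand":1},{"dx":-0.34,"dy":-0.19,"dz":-0.05,"wx":0,"wy":0,"wz":60,"hand":1},{"dx":-0.34,"dy":-0.19,"dz":-0.05,"wx":0,"wy":0,"wz":60,"hand":1},{"dx":-0.605,"dy":-0.593,"dz":0,"wx":0,"wy":0,"wz":102,"hand":1},{"dx":-0.605,"dy":-0.593,"dz":0,"wx":0,"wy":0,"wz":102,"hand":1},{"dx":-0.605,"dy":-0.593,"dz":0,"wx":0,"wy":0,"wz":102,"hand":1},{"dx":-0.605,"dy":-0.593,"dz":0,"wx":0,"wy":0,"wz":102,"hand":1},{"dx":-0.605,"dy":-0.593,"dz":0,"wx":0,"wy":0,"wz":102,"hand":1},{"dx":-0.605,"dy":-0.593,"dz":0,"wx":0,"wy":0,"wz":102,"hand":1},{"dx":-0.605,"dy":-0.593,"dz":0,"wx":0,"wy":0,"wz":102,"hand":1},{"dx":-0.605,"dy":-0.593,"dz":0,"wx":0,"wy":0,"wz":102,"hand":1},{"dx":-0.605,"dy":-0.593,"dz":0,"wx":0,"wy":0,"wz":102,"hand":1},{"dx":-0.605,"dy":-0.593,"dz":0,"wx":0,"wy":0,"wz":102,"hand":1},{"dx":-0.605,"dy":-0.593,"dz":0,"wx":0,"wy":0,"wz":102,"hand":1}]' ; python3 - <<'E'
from h import *
np.set_printoptions(precision=4,suppress=True)
T=tool();print(T,sensors.state()['joint_pos'])
E
```

```text
time: 2.43
tool_pos: [0.4044, -0.2893, 0.2487]
tool_rot: [0.0, 0.932, 0.362, 0.0]
contact_force: [1.2, 0.2, 0.5]
gripper_width: 1.004
[[ 0.7373  0.6756  0.0009  0.4044]
 [ 0.6756 -0.7373 -0.0006 -0.2893]
 [ 0.0003  0.0011 -1.      0.2487]
 [ 0.      0.      0.      1.    ]] [-0.7709 -0.2709  1.8827  0.0002  1.5287  0.0581]
```

```bash
python3 - <<'E'
from h import *
np.set_printoptions(precision=4,suppress=True)
T=tool();print(T[:3,3],sensors.state()['joint_pos'])
p,d,X,P,f,c=grab("wrist","w1")
Q,cc,w,hh,a,ce=keypose(p,X);print(len(Q),cc,w,hh,a,ce,Q.min(0),Q.max(0))
# steel shank: points 8..25 mm high, near red
Z=X[...,2]; 
e=np.array([np.cos(np.radians(41.)),np.sin(np.radians(41.))]); n=np.array([-e[1],e[0]])
S=X[(Z>.012)&(Z<.03)][:,:2]-np.array(cc)/1000
s=S@e; t=S@n; m=(s>.045)&(s<.17)&(abs(t)<.03)
k=np.polyfit(s[m],t[m],1); print(m.sum(),s[m].max(),np.degrees(np.arctan(k[0])),k[1])
E
```

```text
[ 0.4044 -0.2893  0.2487] [-0.7709 -0.2709  1.8827  0.0002  1.5287  0.0581]
2310 (405.4700622558594, -321.64666748046875) 65.95721435546875 76.525146484375 43.01598358154297 [344.3606 231.012 ] [ 0.3581 -0.3703  0.0181] [ 0.4365 -0.2925  0.0279]
1241 0.15407645609769693 0.9872090310001532 -0.0007590392797032058
```

View pics/w1.png

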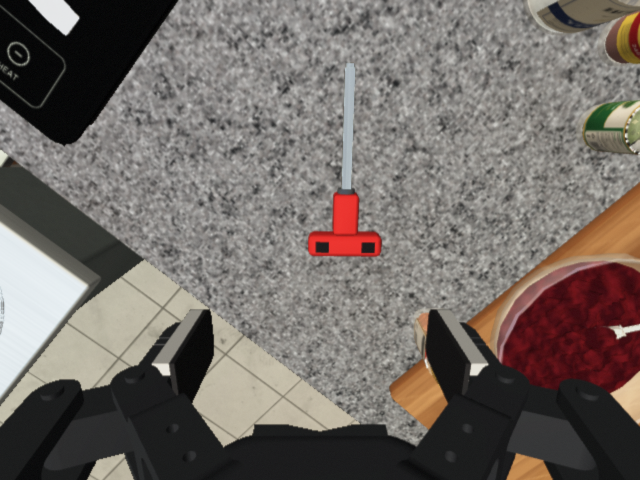

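```bash
python3 -m pendant '[{"dx":-0.115,"dy":0.024,"dz":0.087,"wx":0,"wy":40,"wz":0,"hand":1},{"dx":-0.115,"dy":0.024,"dz":0.087,"wx":0,"wy":40,"wz":0,"hand":1},{"dx":-0.115,"dy":0.024,"dz":0.087,"wx":0,"wy":40,"wz":0,"hand":1},{"dx":-0.115,"dy":0.024,"dz":0.087,"wx":0,"wy":40,"wz":0,"hand":1},{"dx":-0.115,"dy":0.024,"dz":0.087,"wx":0,"wy":40,"wz":0,"hand":1},{"dx":-0.115,"dy":0.024,"dz":0.087,"wx":0,"wy":40,"wz":0,"hand":1},{"dx":-0.115,"dy":0.024,"dz":0.087,"wx":0,"wy":40,"wz":0,"hand":1}]' ; python3 - <<'E'
from h import *
np.set_printoptions(precision=4,suppress=True)
T=tool();print(T,sensors.state()['joint_pos'])
X=np.load("top0.npz")["X"]; Y=X[360:382,470:500].reshape(-1,3); Y=Y[Y[:,2]>.06]; print("jar",len(Y),Y.mean(0),Y.min(0),Y.max(0))
for tp in ([.4311,-.2986,.0092],): print(rows_to(T,tp))
E
```

```text
time: 3.07
tool_pos: [0.3343, -0.3832, 0.159]
tool_rot: [-0.126, 0.876, 0.338, 0.32]
contact_force: [-0.1, -0.4, 0.0]
gripper_width: 0.998
[[ 0.5675  0.6727  0.4748  0.3343]
 [ 0.5116 -0.7399  0.4367 -0.3832]
 [ 0.6451 -0.0049 -0.7641  0.159 ]
 [ 0.      0.      0.      1.    ]] [-1.3279 -0.012   1.9195  0.6021  1.6107 -0.5866]
jar 411 [ 0.3845 -0.4803  0.0935] [ 0.3606 -0.5077  0.0603] [ 0.4193 -0.46    0.1068]
[0.0016 0.0032 0.1973]
```

```bash
python3 -m pendant '[{"dx":0.0015,"dy":0.003,"dz":0.04,"wx":0,"wy":0,"wz":0,"hand":0.3},{"dx":0.0015,"dy":0.003,"dz":0.08,"wx":0,"wy":0,"wz":0,"hand":0.3},{"dx":0.0015,"dy":0.003,"dz":0.12,"wx":0,"wy":0,"wz":0,"hand":0.3},{"dx":0.0015,"dy":0.003,"dz":0.15,"wx":0,"wy":0,"wz":0,"hand":0.3},{"dx":0.0015,"dy":0.003,"dz":0.15,"wx":0,"wy":0,"wz":0,"hand":0.3}]' ; python3 - <<'E'
from h import *
np.set_printoptions(precision=4,suppress=True)
T=tool();print(T[:3,3],sensors.state()['joint_pos'])
p,d,X,P,f,c=grab("wrist","w2")
Q,cc,w,hh,a,ce=keypose(p,X);print(len(Q),cc,w,hh,a,ce,Q.min(0),Q.max(0))
print(rows_to(T,[.4311,-.2986,.0092]))
E
```

```text
time: 3.48
tool_pos: [0.4104, -0.3124, 0.0433]
tool_rot: [-0.129, 0.875, 0.342, 0.317]
contact_force: [-0.5, 1.4, -0.4]
gripper_width: 0.651
[ 0.4104 -0.3124  0.0433] [-1.144   0.1091  2.0206  0.675   1.3402 -0.5901]
11210 (401.4800720214844, -318.86578369140625) 66.47924041748047 67.74078369140625 43.05632781982422 [325.8036 364.4696] [ 0.3576 -0.3655  0.0182] [ 0.4359 -0.2933  0.0277]
[-0.0031  0.0042  0.0419]
```

View pics/w2.png

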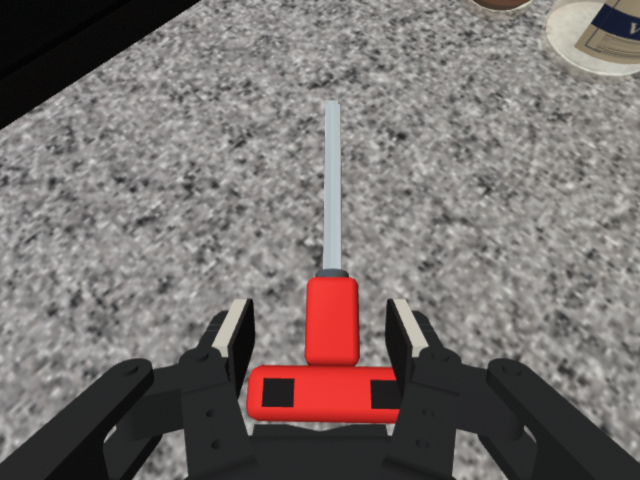

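```bash
python3 -m pendant '[{"dx":-0.0025,"dy":0.004,"dz":0.02,"wx":0,"wy":0,"wz":0,"hand":0.3},{"dx":-0.0025,"dy":0.004,"dz":0.038,"wx":0,"wy":0,"wz":0,"hand":0.3},{"dx":-0.0025,"dy":0.004,"dz":0.038,"wx":0,"wy":0,"wz":0,"hand":0.3},{"dx":-0.0025,"dy":0.004,"dz":0.038,"wx":0,"wy":0,"wz":0,"hand":0.3}]' ; python3 - <<'E'
from h import *
np.set_printoptions(precision=4,suppress=True)
T=tool();print(T[:3,3],rows_to(T,[.4311,-.2986,.0092]))
E
```

```text
time: 3.87
tool_pos: [0.4301, -0.3072, 0.0183]
tool_rot: [-0.123, 0.876, 0.342, 0.318]
contact_force: [0.3, -0.2, -0.2]
gripper_width: 0.651
[ 0.4301 -0.3072  0.0183] [-0.0008 -0.0057  0.0112]
```

```bash
python3 -m pendant '[{"dx":0,"dy":-0.0055,"dz":0.01,"wx":0,"wy":0,"wz":0,"hand":0.3},{"dx":0,"dy":-0.0055,"dz":0.01,"wx":0,"wy":0,"wz":0,"hand":0.3},{"dx":0,"dy":-0.0055,"dz":0.01,"wx":0,"wy":0,"wz":0,"hand":0.3}]' ; python3 - <<'E'
from h import *
np.set_printoptions(precision=4,suppress=True)
T=tool();print(T,rows_to(T,[.4311,-.2986,.0092]))
E
```

```text
time: 4.12
tool_pos: [0.4304, -0.2982, 0.0097]
tool_rot: [-0.124, 0.876, 0.341, 0.319]
contact_force: [0.5, -0.4, 0.3]
gripper_width: 0.651
[[ 0.5645  0.6759  0.4738  0.4304]
 [ 0.5182 -0.737   0.4341 -0.2982]
 [ 0.6425  0.0005 -0.7662  0.0097]
 [ 0.      0.      0.      1.    ]] [-0.0002  0.0007  0.0005]
```

Well placed. Now I'll close the fingers and lift a little.

```bash
python3 -m pendant '[{"dx":0,"dy":0,"dz":0,"wx":0,"wy":0,"wz":0,"hand":-1},{"dx":0,"dy":0,"dz":0,"wx":0,"wy":0,"wz":0,"hand":-1},{"dx":0,"dy":0,"dz":0,"wx":0,"wy":0,"wz":0,"hand":-1},{"dx":0,"dy":0,"dz":0,"wx":0,"wy":0,"wz":0,"hand":-1},{"dx":0,"dy":0,"dz":0,"wx":0,"wy":0,"wz":0,"hand":-1},{"dx":0,"dy":0,"dz":0,"wx":0,"wy":0,"wz":0,"hand":-1}]' && python3 -m pendant '[{"dx":0.026,"dy":0,"dz":-0.031,"wx":0,"wy":0,"wz":0,"hand":-1},{"dx":0.051,"dy":0,"dz":-0.061,"wx":0,"wy":0,"wz":0,"hand":-1},{"dx":0.077,"dy":0,"dz":-0.092,"wx":0,"wy":0,"wz":0,"hand":-1},{"dx":0.10,"dy":0,"dz":-0.122,"wx":0,"wy":0,"wz":0,"hand":-1},{"dx":0.128,"dy":0,"dz":-0.153,"wx":0,"wy":0,"wz":0,"hand":-1},{"dx":0.154,"dy":0,"dz":-0.184,"wx":0,"wy":0,"wz":0,"hand":-1},{"dx":0.154,"dy":0,"dz":-0.184,"wx":0,"wy":0,"wz":0,"hand":-1}]'; python3 - <<'E'
from h import *
np.set_printoptions(precision=4,suppress=True)
T=tool();print(T,sensors.state()['joint_pos'])
grab("wrist","w3")
E
```

```text
time: 4.62
tool_pos: [0.4309, -0.2989, 0.0099]
tool_rot: [-0.123, 0.876, 0.341, 0.319]
contact_force: [-3.3, -2.3, 5.6]
gripper_width: 0.291
time: 5.2
tool_pos: [0.4326, -0.301, 0.2585]
tool_rot: [-0.117, 0.875, 0.343, 0.32]
contact_force: [0.8, -0.8, 0.5]
gripper_width: 0.287
[[ 0.5588  0.6762  0.4802  0.4326]
 [ 0.5259 -0.7366  0.4253 -0.301 ]
 [ 0.6413  0.0149 -0.7672  0.2585]
 [ 0.      0.      0.      1.    ]] [-1.0975 -0.1877  1.9055  0.6712  1.6163 -0.3103]
```

View pics/w3.png

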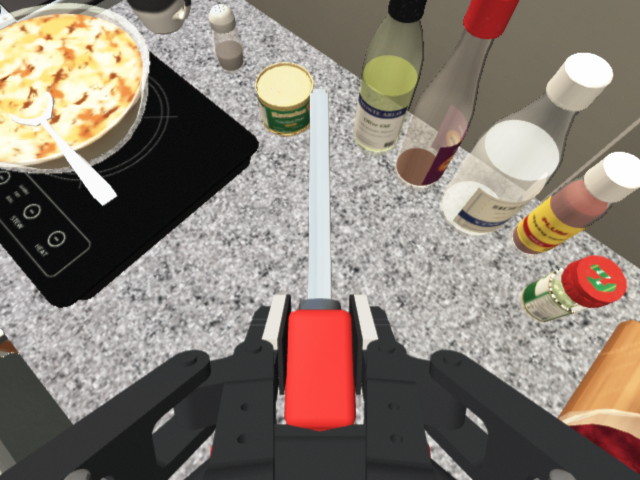

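```bash
cat >> h.py <<'E'
Ro=lambda ax,d: R.from_euler(ax,d,degrees=True).as_matrix()
# key in tool at grasp
_Tg=np.eye(4); _Tg[:3,:3]=np.array([[.5645,.6759,.4738],[.5182,-.737,.4341],[.6425,.0005,-.7662]]); _Tg[:3,3]=[.4309,-.2989,.0099]
_K=np.eye(4); _K[:3,:3]=Ro('z',42.4); _K[:3,3]=[.3895,-.336,0]
KT=np.linalg.inv(_Tg)@_K      # key pose in tool frame (may be updated)
TIP=np.array([.177,0,.013,1])
def key_down(az,tip):
    "world key pose: x down, key z (away from grip) such that tool z horizontal azimuth = az deg"
    K=np.eye(4); a=np.radians(az); n=np.array([np.cos(a),np.sin(a),0])
    x=np.array([0,0,-1.]); z=-n; K[:3,:3]=np.c_[x,np.cross(z,x),z]
    K[:3,3]=np.array(tip)-K[:3,:3]@TIP[:3]; return K
def report(Tt,T=None):
    T=tool() if T is None else T; D=np.linalg.inv(T)@Tt
    rv=np.degrees(R.from_matrix(D[:3,:3]).as_rotvec())
    print("TCP",Tt[:3,3],"d",D[:3,3],"w",rv,"|w|",np.linalg.norm(rv))
E
python3 - <<'E'
from h import *
np.set_printoptions(precision=4,suppress=True)
print("key tip in tool",KT@TIP)
T=tool()
A=np.eye(4);A[:3,:3]=Ro('z',175)@np.diag([1,-1,-1]);A[:3,3]=[.43,.28,.40]; report(A)
A1=np.eye(4);A1[:3,:3]=Ro('z',110)@np.diag([1,-1,-1]);A1[:3,3]=[.48,-.05,.40]; report(A1)
B=key_down(-5,[.444,.368,.155])@np.linalg.inv(KT); report(B,A)
a=grab("top"); 
for i in range(2):
  print([(np.round(x["position"],4),round(x["score"],2)) for x in finder.look_for("top","dial_mouth")[:1]])
# dial pixels red
p,X=a[0],a[2]; c=p[185:232,165:215]; cv2.imwrite("pics/dial.png",cv2.resize(c[:,:,::-1],None,fx=8,fy=8,interpolation=cv2.INTER_CUBIC))
E
```

```text
key tip in tool [ 0.095  -0.0002  0.0756  1.    ]
TCP [0.43 0.28 0.4 ] d [ 0.3963 -0.4271  0.1355] w [  45.8939  -19.4881 -125.7496] |w| 135.27381722515585
TCP [ 0.48 -0.05  0.4 ] d [ 0.2516 -0.1502  0.0181] w [ 23.8747 -34.7479 -64.3917] |w| 76.96565104163429
TCP [0.4471 0.3682 0.2764] d [-0.0094  0.0894  0.1236] w [  0.1059 -50.0178  -0.0812] |w| 50.017928285774246
[(array([0.4474, 0.3693, 0.0584]), 0.54)]
[(array([0.4474, 0.3693, 0.0584]), 0.54)]
```

View pics/dial.png

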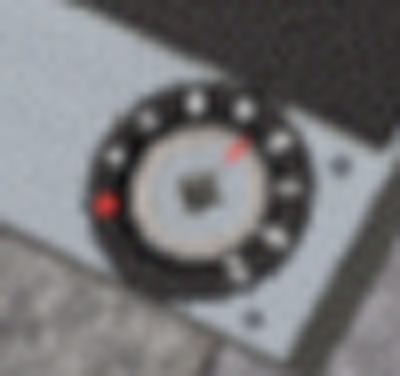

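```bash
python3 -m pendant '[{"dx":0.25,"dy":-0.15,"dz":0.018,"wx":23.9,"wy":-34.7,"wz":-64.4,"hand":-1},{"dx":0.25,"dy":-0.15,"dz":0.018,"wx":23.9,"wy":-34.7,"wz":-64.4,"hand":-1},{"dx":0.25,"dy":-0.15,"dz":0.018,"wx":23.9,"wy":-34.7,"wz":-64.4,"hand":-1},{"dx":0.25,"dy":-0.15,"dz":0.018,"wx":23.9,"wy":-34.7,"wz":-64.4,"hand":-1},{"dx":0.25,"dy":-0.15,"dz":0.018,"wx":23.9,"wy":-34.7,"wz":-64.4,"hand":-1},{"dx":0.25,"dy":-0.15,"dz":0.018,"wx":23.9,"wy":-34.7,"wz":-64.4,"hand":-1},{"dx":0.25,"dy":-0.15,"dz":0.018,"wx":23.9,"wy":-34.7,"wz":-64.4,"hand":-1},{"dx":0.25,"dy":-0.15,"dz":0.018,"wx":23.9,"wy":-34.7,"wz":-64.4,"hand":-1},{"dx":0.25,"dy":-0.15,"dz":0.018,"wx":23.9,"wy":-34.7,"wz":-64.4,"hand":-1},{"dx":0.25,"dy":-0.15,"dz":0.018,"wx":23.9,"wy":-34.7,"wz":-64.4,"hand":-1},{"dx":0.25,"dy":-0.15,"dz":0.018,"wx":23.9,"wy":-34.7,"wz":-64.4,"hand":-1},{"dx":0.25,"dy":-0.15,"dz":0.018,"wx":23.9,"wy":-34.7,"wz":-64.4,"hand":-1}]'; python3 - <<'E'
from h import *
np.set_printoptions(precision=4,suppress=True)
print(tool(),sensors.state()['joint_pos'])
A=np.eye(4);A[:3,:3]=Ro('z',164)@np.diag([1,-1,-1]);A[:3,3]=[.43,.28,.40]; report(A)
B=key_down(-16,[.445,.368,.155])@np.linalg.inv(KT); report(B,A)
E
```

```text
time: 6.4
tool_pos: [0.4787, -0.0488, 0.3929]
tool_rot: [-0.007, 0.572, 0.821, 0.001]
contact_force: [-0.3, -0.3, -1.8]
gripper_width: 0.289
[[-0.3465  0.938  -0.0106  0.4787]
 [ 0.9379  0.3467  0.0108 -0.0488]
 [ 0.0138 -0.0062 -0.9999  0.3929]
 [ 0.      0.      0.      1.    ]] [-0.2608 -0.3293  1.6944  0.0079  1.7894 -0.6132]
TCP [0.43 0.28 0.4 ] d [ 0.3253  0.0682 -0.0031] w [  0.0413  -0.8977 -53.7181] |w| 53.72560231806158
TCP [0.4481 0.3676 0.2764] d [0.0067 0.0892 0.1236] w [  0.1059 -50.0178  -0.0812] |w| 50.017928285774246
```

```bash
python3 -m pendant '[{"dx":0.325,"dy":0.068,"dz":-0.003,"wx":0,"wy":-1,"wz":-53.7,"hand":-1},{"dx":0.325,"dy":0.068,"dz":-0.003,"wx":0,"wy":-1,"wz":-53.7,"hand":-1},{"dx":0.325,"dy":0.068,"dz":-0.003,"wx":0,"wy":-1,"wz":-53.7,"hand":-1},{"dx":0.325,"dy":0.068,"dz":-0.003,"wx":0,"wy":-1,"wz":-53.7,"hand":-1},{"dx":0.325,"dy":0.068,"dz":-0.003,"wx":0,"wy":-1,"wz":-53.7,"hand":-1},{"dx":0.325,"dy":0.068,"dz":-0.003,"wx":0,"wy":-1,"wz":-53.7,"hand":-1},{"dx":0.325,"dy":0.068,"dz":-0.003,"wx":0,"wy":-1,"wz":-53.7,"hand":-1},{"dx":0.325,"dy":0.068,"dz":-0.003,"wx":0,"wy":-1,"wz":-53.7,"hand":-1},{"dx":0.325,"dy":0.068,"dz":-0.003,"wx":0,"wy":-1,"wz":-53.7,"hand":-1}]' && python3 -m pendant '[{"dx":0.007,"dy":0.09,"dz":0.05,"wx":0,"wy":-50,"wz":0,"hand":-1},{"dx":0.007,"dy":0.09,"dz":0.05,"wx":0,"wy":-50,"wz":0,"hand":-1},{"dx":0.007,"dy":0.09,"dz":0.05,"wx":0,"wy":-50,"wz":0,"hand":-1},{"dx":0.007,"dy":0.09,"dz":0.05,"wx":0,"wy":-50,"wz":0,"hand":-1},{"dx":0.007,"dy":0.09,"dz":0.05,"wx":0,"wy":-50,"wz":0,"hand":-1},{"dx":0.007,"dy":0.09,"dz":0.05,"wx":0,"wy":-50,"wz":0,"hand":-1},{"dx":0.007,"dy":0.09,"dz":0.05,"wx":0,"wy":-50,"wz":0,"hand":-1},{"dx":0.007,"dy":0.09,"dz":0.08,"wx":0,"wy":-50,"wz":0,"hand":-1},{"dx":0.007,"dy":0.09,"dz":0.10,"wx":0,"wy":-50,"wz":0,"hand":-1},{"dx":0.007,"dy":0.09,"dz":0.10,"wx":0,"wy":-50,"wz":0,"hand":-1}]'; python3 - <<'E'
from h import *
np.set_printoptions(precision=4,suppress=True)
print(tool(),sensors.state()['joint_pos'])
B=key_down(-16,[.445,.368,.155])@np.linalg.inv(KT); report(B)
print("tip",tool()@KT@TIP)
grab("wrist","w4")
E
```

```text
time: 7.15
tool_pos: [0.4292, 0.2833, 0.3995]
tool_rot: [0.001, 0.138, 0.99, 0.0]
contact_force: [-0.6, -0.4, -1.7]
gripper_width: 0.294
time: 7.98
tool_pos: [0.4484, 0.3634, 0.2926]
tool_rot: [0.417, 0.127, 0.897, -0.065]
contact_force: [-1.4, -0.1, -2.5]
gripper_width: 0.292
[[-0.6194  0.2829  0.7323  0.4484]
 [ 0.1743  0.9591 -0.2232  0.3634]
 [-0.7655 -0.0106 -0.6434  0.2926]
 [ 0.      0.      0.      1.    ]] [ 0.8991 -0.2512  1.9598 -0.8717  1.1953 -0.1527]
TCP [0.4481 0.3676 0.2764] d [0.0133 0.0041 0.0093] w [-0.6653 -0.0676  0.071 ] |w| 0.6725105035430765
tip [0.4449 0.3629 0.1712 1.    ]
```

View pics/w4.png

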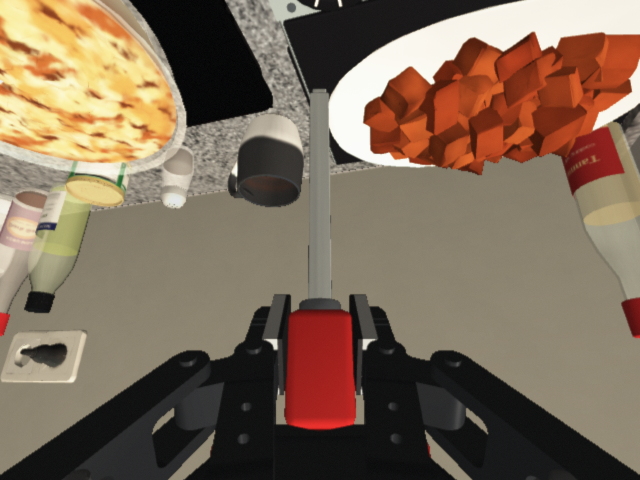

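```bash
python3 -m pendant '[{"dx":0.022,"dy":0.005,"dz":0.018,"wx":-0.6,"wy":0,"wz":0,"hand":-1},{"dx":0.044,"dy":0.005,"dz":0.036,"wx":-0.6,"wy":0,"wz":0,"hand":-1},{"dx":0.066,"dy":0.005,"dz":0.054,"wx":-0.6,"wy":0,"wz":0,"hand":-1},{"dx":0.066,"dy":0.005,"dz":0.054,"wx":-0.6,"wy":0,"wz":0,"hand":-1},{"dx":0.066,"dy":0.005,"dz":0.054,"wx":-0.6,"wy":0,"wz":0,"hand":-1}]'; python3 - <<'E'
from h import *
np.set_printoptions(precision=4,suppress=True)
T=tool();print(T,sensors.state()['joint_pos'])
print("tip",T@KT@TIP)
p,d,X,P,f,c=grab("wrist","w5")
np.savez("w5",p=p,X=X,d=d)
w=T@KT@TIP; print(proj(w[:3],P,f,c),proj([.445,.368,.055],P,f,c),f)
r=finder.look_for("wrist","dial_mouth");print([(np.round(x["position"],4),round(x["score"],2),proj(x["position"],P,f,c)) for x in r[:2]])
E
```

```text
time: 8.45
tool_pos: [0.452, 0.3703, 0.2166]
tool_rot: [0.422, 0.126, 0.896, -0.057]
contact_force: [1.0, 0.4, 0.2]
gripper_width: 0.293
[[-0.612   0.2742  0.7418  0.452 ]
 [ 0.1782  0.9617 -0.2084  0.3703]
 [-0.7705  0.0046 -0.6374  0.2166]
 [ 0.      0.      0.      1.    ]] [ 0.9011 -0.1656  2.0222 -0.9321  1.0875 -0.0149]
tip [0.4499 0.3713 0.0952 1.    ]
(np.float64(317.84334862758953), np.float64(95.80618845274162)) (np.float64(310.0889600652139), np.float64(37.691984687662824)) 367.4065732430162
[]
```

View pics/w5.png

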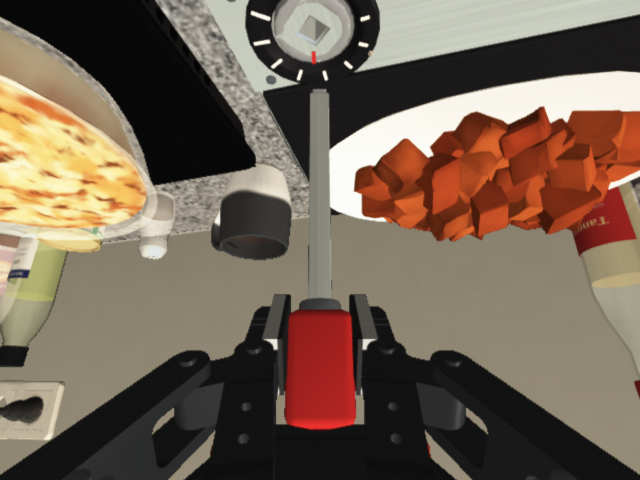

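```bash
python3 - <<'E'
from h import *
T=tool(); p,d,X,P,f,c=grab("wrist")
# rectify plane z=.055 around (.445,.368): 60mm square, 10px/mm ; image up=+x, left=+y
n=600; s=.06/n; v,u=np.mgrid[:n,:n]
W=np.stack([.445+(300-v)*s,.368+(300-u)*s,np.full(u.shape,.055),np.ones(u.shape)],-1)
q=W@np.linalg.inv(P).T
mx=(f*q[...,0]/q[...,2]+c["cx"]).astype(np.float32); my=(f*q[...,1]/q[...,2]+c["cy"]).astype(np.float32)
o=cv2.remap(p,mx,my,cv2.INTER_CUBIC); cv2.imwrite("pics/rect.png",o[:,:,::-1])
E
```

```text
(no output)
```

View pics/rect.png

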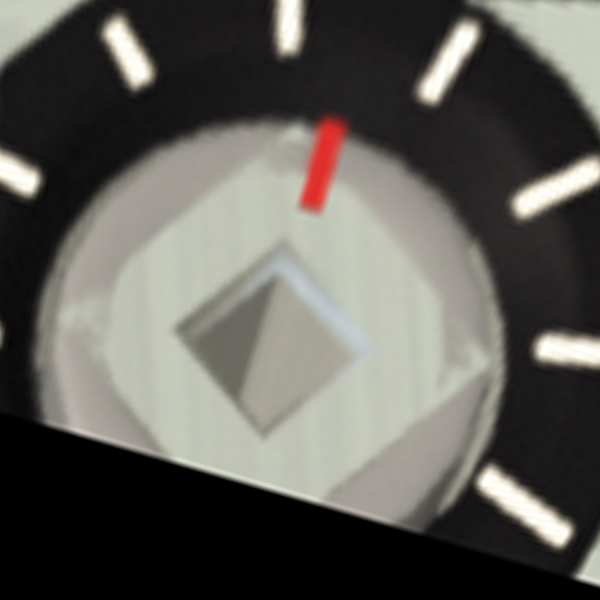

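Rectified dial view (10 px/mm): the recess centre is at (274,339), which is world (0.4411, 0.3706). Its walls run at azimuth 39° (mod 90) and the pointer at −15.5°. The key's azimuth must become 39°, which is straight out from the arm.

```bash
python3 - <<'E'
from h import *
np.set_printoptions(precision=4,suppress=True)
for z in (.10,):
  B=key_down(39.2,[.4411,.3706,z])@np.linalg.inv(KT); report(B)
E
```

```text
TCP [0.4432 0.373  0.2214] d [ 0.0057 -0.0019 -0.0078] w [-41.9187   0.7692 -35.7405] |w| 55.092196250803944
```

```bash
python3 -m pendant '[{"dx":0.006,"dy":-0.002,"dz":-0.008,"wx":-41.9,"wy":0.8,"wz":-35.7,"hand":-1},{"dx":0.006,"dy":-0.002,"dz":-0.008,"wx":-41.9,"wy":0.8,"wz":-35.7,"hand":-1},{"dx":0.006,"dy":-0.002,"dz":-0.008,"wx":-41.9,"wy":0.8,"wz":-35.7,"hand":-1},{"dx":0.006,"dy":-0.002,"dz":-0.008,"wx":-41.9,"wy":0.8,"wz":-35.7,"hand":-1},{"dx":0.006,"dy":-0.002,"dz":-0.008,"wx":-41.9,"wy":0.8,"wz":-35.7,"hand":-1},{"dx":0.006,"dy":-0.002,"dz":-0.008,"wx":-41.9,"wy":0.8,"wz":-35.7,"hand":-1},{"dx":0.006,"dy":-0.002,"dz":-0.008,"wx":-41.9,"wy":0.8,"wz":-35.7,"hand":-1},{"dx":0.006,"dy":-0.002,"dz":-0.008,"wx":-41.9,"wy":0.8,"wz":-35.7,"hand":-1},{"dx":0.006,"dy":-0.002,"dz":-0.008,"wx":-41.9,"wy":0.8,"wz":-35.7,"hand":-1},{"dx":0.006,"dy":-0.002,"dz":-0.008,"wx":-41.9,"wy":0.8,"wz":-35.7,"hand":-1}]'; python3 - <<'E'
from h import *
np.set_printoptions(precision=4,suppress=True)
T=tool();print(T,sensors.state()['joint_pos'])
B=key_down(39.2,[.4411,.3706,.075])@np.linalg.inv(KT); report(B)
print("tip",T@KT@TIP)
E
```

```text
time: 9.43
tool_pos: [0.4413, 0.3718, 0.2188]
tool_rot: [0.396, -0.278, 0.866, 0.126]
contact_force: [0.3, 0.3, -1.5]
gripper_width: 0.291
[[-0.5326 -0.5805  0.6159  0.4413]
 [-0.3815  0.8143  0.4375  0.3718]
 [-0.7555 -0.002  -0.6552  0.2188]
 [ 0.      0.      0.      1.    ]] [ 0.5439 -0.5564  2.2984  0.1071  0.5471 -1.7133]
TCP [0.4432 0.373  0.1964] d [ 0.0155 -0.0001  0.0163] w [-2.8405 -0.9574 -2.4401] |w| 3.865140666696609
tip [0.4375 0.3684 0.0974 1.    ]
```

```bash
python3 -m pendant '[{"dx":0.0155,"dy":0,"dz":0.0163,"wx":-2.8,"wy":-1,"wz":-2.4,"hand":-1},{"dx":0.0155,"dy":0,"dz":0.0163,"wx":-2.8,"wy":-1,"wz":-2.4,"hand":-1},{"dx":0.0155,"dy":0,"dz":0.0163,"wx":-2.8,"wy":-1,"wz":-2.4,"hand":-1}]'; cat >> h.py <<'E'
def rect(p,P,f,c,name,cx=.441,cy=.370,z=.055,half=.03,n=600):
    s=2*half/n; v,u=np.mgrid[:n,:n]; h=n/2
    W=np.stack([cx+(h-v)*s,cy+(h-u)*s,np.full(u.shape,z),np.ones(u.shape)],-1)
    q=W@np.linalg.inv(P).T
    mx=(f*q[...,0]/q[...,2]+c["cx"]).astype(np.float32); my=(f*q[...,1]/q[...,2]+c["cy"]).astype(np.float32)
    o=cv2.remap(p,mx,my,cv2.INTER_CUBIC); cv2.imwrite(f"pics/{name}.png",o[:,:,::-1]); return o
E
python3 - <<'E'
from h import *
np.set_printoptions(precision=4,suppress=True)
T=tool();print(T,sensors.state()['joint_pos'])
B=key_down(39.2,[.4411,.3706,.075])@np.linalg.inv(KT); report(B)
w=T@KT@TIP;print("tip",w)
p,d,X,P,f,c=grab("wrist","w6")
print(proj(w[:3],P,f,c),proj([.4411,.3706,.055],P,f,c))
o=p[0:200,220:420]; o=cv2.resize(o,None,fx=3,fy=3,interpolation=cv2.INTER_CUBIC); cv2.imwrite("pics/w6c.png",o[:,:,::-1])
E
```

```text
time: 9.68
tool_pos: [0.4426, 0.3718, 0.1929]
tool_rot: [0.397, -0.302, 0.855, 0.14]
contact_force: [0.2, -0.2, -0.4]
gripper_width: 0.288
[[-0.5022 -0.6283  0.5942  0.4426]
 [-0.4065  0.778   0.4791  0.3718]
 [-0.7633 -0.0009 -0.6461  0.1929]
 [ 0.      0.      0.      1.    ]] [ 0.5055 -0.5274  2.3296  0.2803  0.495  -1.9326]
TCP [0.4432 0.373  0.1964] d [-0.0035  0.0006 -0.0013] w [-0.1855 -0.2644 -0.2509] |w| 0.40893948950051356
tip [0.4399 0.3692 0.0715 1.    ]
(np.float64(316.28170353666206), np.float64(94.51494137826407)) (np.float64(317.1178806929162), np.float64(74.87408923199138))
```

View pics/w6c.png

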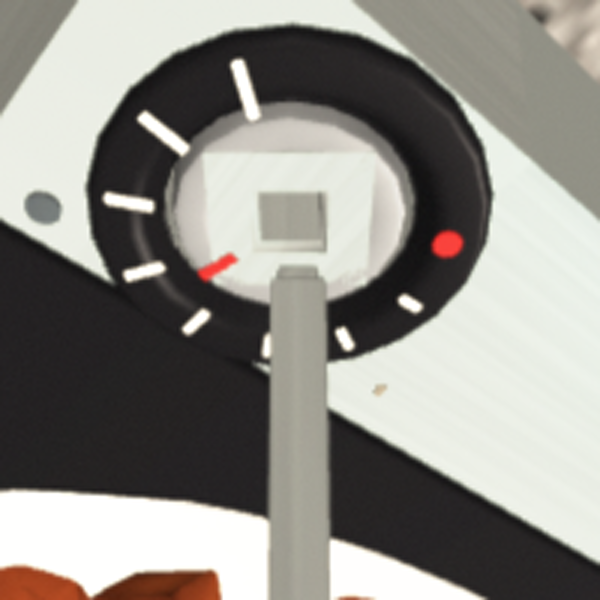

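```bash
python3 -m pendant '[{"dx":-0.0005,"dy":-0.0012,"dz":0.0006,"wx":-0.2,"wy":-0.2,"wz":-0.2,"hand":-1},{"dx":-0.0005,"dy":-0.0012,"dz":0.0006,"wx":-0.2,"wy":-0.2,"wz":-0.2,"hand":-1},{"dx":0.0055,"dy":-0.0012,"dz":0.0058,"wx":-0.2,"wy":-0.2,"wz":-0.2,"hand":-1},{"dx":0.0115,"dy":-0.0012,"dz":0.0108,"wx":-0.2,"wy":-0.2,"wz":-0.2,"hand":-1},{"dx":0.0186,"dy":-0.0012,"dz":0.0168,"wx":-0.2,"wy":-0.2,"wz":-0.2,"hand":-1},{"dx":0.0186,"dy":-0.0012,"dz":0.0168,"wx":-0.2,"wy":-0.2,"wz":-0.2,"hand":-1}]'; python3 - <<'E'
from h import *
np.set_printoptions(precision=4,suppress=True)
T=tool();w=T@KT@TIP;print("tip",w,T@np.r_[KT[:3,0],0],sensors.state()['ft_torque'])
B=key_down(39.2,[.4403,.3699,.03])@np.linalg.inv(KT); report(B)
p,d,X,P,f,c=grab("wrist","w7")
o=p[0:200,220:420]; o=cv2.resize(o,None,fx=3,fy=3,interpolation=cv2.INTER_CUBIC); cv2.imwrite("pics/w7c.png",o[:,:,::-1])
E
```

```text
time: 10.23
tool_pos: [0.4433, 0.372, 0.1659]
tool_rot: [0.398, -0.305, 0.854, 0.141]
contact_force: [1.1, -1.6, 1.4]
gripper_width: 0.292
tip [0.4411 0.3696 0.0445 1.    ] [-0.0017 -0.0006 -0.9999  0.    ] [-0.4446 -0.2695 -0.288 ]
TCP [0.4424 0.3723 0.1514] d [0.0115 0.0008 0.0089] w [ 0.0491 -0.1002 -0.0009] |w| 0.1115686659950543
```

```bash
python3 -m pendant '[{"dx":0.0038,"dy":-0.0003,"dz":0.0032,"wx":0,"wy":0,"wz":0,"hand":-1},{"dx":0.0076,"dy":-0.0003,"dz":0.0065,"wx":0,"wy":0,"wz":0,"hand":-1},{"dx":0.0114,"dy":-0.0003,"dz":0.0097,"wx":0,"wy":0,"wz":0,"hand":-1},{"dx":0.0114,"dy":-0.0003,"dz":0.0097,"wx":0,"wy":0,"wz":0,"hand":-1},{"dx":0.0114,"dy":-0.0003,"dz":0.0097,"wx":0,"wy":0,"wz":0,"hand":-1},{"dx":0.0114,"dy":-0.0003,"dz":0.0097,"wx":0,"wy":0,"wz":0,"hand":-1}]'; python3 - <<'E'
from h import *
np.set_printoptions(precision=4,suppress=True)
T=tool();w=T@KT@TIP;print("tip",w,T@np.r_[KT[:3,0],0],sensors.state()['ft_torque'],sensors.state()['joint_pos'])
p,d,X,P,f,c=grab("wrist","w7")
o=p[0:200,220:420]; o=cv2.resize(o,None,fx=3,fy=3,interpolation=cv2.INTER_CUBIC); cv2.imwrite("pics/w7c.png",o[:,:,::-1])
E
```

```text
time: 10.78
tool_pos: [0.4433, 0.3717, 0.1512]
tool_rot: [0.397, -0.305, 0.854, 0.141]
contact_force: [3.7, 0.6, -5.1]
gripper_width: 0.289
tip [0.4408 0.3692 0.0298 1.    ] [-0.0033 -0.0005 -0.9999  0.    ] [-0.6776 -0.0542 -0.2763] [ 0.5006 -0.4571  2.3598  0.3664  0.4013 -2.0306]
```

View pics/w7c.png

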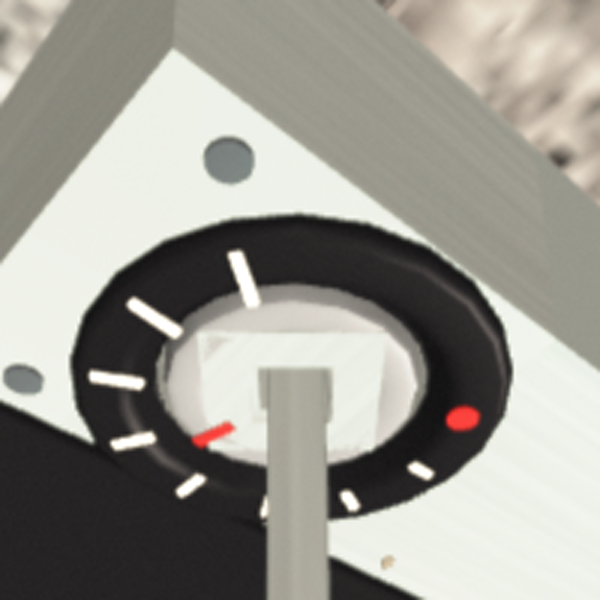

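```bash
python3 -m pendant '[{"dx":0,"dy":0,"dz":0,"wx":0,"wy":0,"wz":0,"hand":0.3},{"dx":0,"dy":0,"dz":0,"wx":0,"wy":0,"wz":0,"hand":0.3},{"dx":0,"dy":0,"dz":0,"wx":0,"wy":0,"wz":0,"hand":0.3},{"dx":0,"dy":0,"dz":0,"wx":0,"wy":0,"wz":0,"hand":0.3},{"dx":0,"dy":0,"dz":0,"wx":0,"wy":0,"wz":0,"hand":0.3},{"dx":0,"dy":0,"dz":-0.03,"wx":0,"wy":0,"wz":0,"hand":0.3},{"dx":0,"dy":0,"dz":-0.06,"wx":0,"wy":0,"wz":0,"hand":0.3},{"dx":0,"dy":0,"dz":-0.085,"wx":0,"wy":0,"wz":0,"hand":0.3},{"dx":0,"dy":0,"dz":-0.085,"wx":0,"wy":0,"wz":0,"hand":0.3}]'; python3 - <<'E'
from h import *
np.set_printoptions(precision=4,suppress=True)
T=tool();print(T,sensors.state()['joint_pos'])
p,d,X,P,f,c=grab("wrist","w8"); Z=X[...,2]
h,s,v=cv2.split(cv2.cvtColor(p,cv2.COLOR_RGB2HSV)); m=((h<8)|(h>172))&(s>150)&(Z>.14)&(Z<.24)&(np.hypot(X[...,0]-.441,X[...,1]-.37)<.06)
print(m.sum(),X[m].mean(0),X[m].min(0),X[m].max(0))
A=np.eye(4);A[:3,:3]=Ro('z',129.2)@np.diag([1,-1,-1]);A[:3,3]=[.41,.345,.32]; report(A)
E
```

```text
time: 11.58
tool_pos: [0.3937, 0.3309, 0.214]
tool_rot: [0.403, -0.304, 0.851, 0.142]
contact_force: [0.4, 0.5, 2.1]
gripper_width: 0.65
[[-0.4899 -0.6324  0.6     0.3937]
 [-0.4029  0.7746  0.4875  0.3309]
 [-0.7731 -0.0029 -0.6343  0.214 ]
 [ 0.      0.      0.      1.    ]] [ 0.4594 -0.8254  2.4625  0.2852  0.6528 -1.9462]
7276 [0.434  0.364  0.1921] [0.4106 0.3347 0.1431] [0.4701 0.4019 0.215 ]
TCP [0.41  0.345 0.32 ] d [-0.097   0.0004 -0.0525] w [39.321  39.4978 83.6859] |w| 100.54625020705869
```

```bash
python3 -m pendant '[{"dx":-0.097,"dy":0,"dz":-0.052,"wx":0,"wy":0,"wz":0,"hand":1},{"dx":-0.097,"dy":0,"dz":-0.052,"wx":0,"wy":0,"wz":0,"hand":1},{"dx":-0.097,"dy":0,"dz":-0.052,"wx":39.3,"wy":39.5,"wz":83.7,"hand":1},{"dx":-0.097,"dy":0,"dz":-0.052,"wx":39.3,"wy":39.5,"wz":83.7,"hand":1},{"dx":-0.097,"dy":0,"dz":-0.052,"wx":39.3,"wy":39.5,"wz":83.7,"hand":1},{"dx":-0.097,"dy":0,"dz":-0.052,"wx":39.3,"wy":39.5,"wz":83.7,"hand":1},{"dx":-0.097,"dy":0,"dz":-0.052,"wx":39.3,"wy":39.5,"wz":83.7,"hand":1},{"dx":-0.097,"dy":0,"dz":-0.052,"wx":39.3,"wy":39.5,"wz":83.7,"hand":1},{"dx":-0.097,"dy":0,"dz":-0.052,"wx":39.3,"wy":39.5,"wz":83.7,"hand":1},{"dx":-0.097,"dy":0,"dz":-0.052,"wx":39.3,"wy":39.5,"wz":83.7,"hand":1},{"dx":-0.097,"dy":0,"dz":-0.052,"wx":39.3,"wy":39.5,"wz":83.7,"hand":1},{"dx":-0.097,"dy":0,"dz":-0.052,"wx":39.3,"wy":39.5,"wz":83.7,"hand":1},{"dx":-0.097,"dy":0,"dz":-0.052,"wx":39.3,"wy":39.5,"wz":83.7,"hand":1},{"dx":-0.097,"dy":0,"dz":-0.052,"wx":39.3,"wy":39.5,"wz":83.7,"hand":1},{"dx":-0.097,"dy":0,"dz":-0.052,"wx":39.3,"wy":39.5,"wz":83.7,"hand":1},{"dx":-0.097,"dy":0,"dz":-0.052,"wx":39.3,"wy":39.5,"wz":83.7,"hand":1},{"dx":-0.097,"dy":0,"dz":-0.052,"wx":39.3,"wy":39.5,"wz":83.7,"hand":1},{"dx":-0.097,"dy":0,"dz":-0.052,"wx":39.3,"wy":39.5,"wz":83.7,"hand":1},{"dx":-0.097,"dy":0,"dz":-0.052,"wx":39.3,"wy":39.5,"wz":83.7,"hand":1}]'; cat >> h.py <<'E'
def bar(p,X,zlo=.205,zhi=.225,xy=(.441,.37)):
    h,s,v=cv2.split(cv2.cvtColor(p,cv2.COLOR_RGB2HSV)); Z=X[...,2]
    m=((h<8)|(h>172))&(s>150)&(v>60)&(Z>zlo)&(Z<zhi)&(np.hypot(X[...,0]-xy[0],X[...,1]-xy[1])<.06)
    Q=X[m]; return cv2.minAreaRect((Q[:,:2]*1000).astype(np.float32)),m.sum(),np.median(Q[:,2])
E
python3 - <<'E'
from h import *
np.set_printoptions(precision=4,suppress=True)
T=tool();print(T,sensors.state()['joint_pos'])
p,d,X,P,f,c=grab("wrist","w9")
print(bar(p,X))
b=bar(p,X)[0][0]
A=np.eye(4);A[:3,:3]=Ro('z',129.2)@np.diag([1,-1,-1]);A[:3,3]=[b[0]/1000,b[1]/1000,.185]; report(A)
E
```

```text
time: 13.22
tool_pos: [0.4113, 0.3455, 0.3125]
tool_rot: [-0.004, 0.428, 0.904, -0.005]
contact_force: [1.2, -0.4, 0.0]
gripper_width: 1.0
[[-0.633   0.7741 -0.0105  0.4113]
 [ 0.7741  0.633  -0.0054  0.3455]
 [ 0.0024 -0.0116 -0.9999  0.3125]
 [ 0.      0.      0.      1.    ]] [ 0.5595 -0.1856  1.7063  0.001   1.6326 -0.1259]
(((446.1824645996094, 366.87689208984375), (26.42938995361328, 77.21395111083984), 38.427066802978516), np.int64(3837), np.float64(0.21437531609871366))
TCP [0.4462 0.3669 0.185 ] d [-0.0061  0.0422  0.1276] w [-0.6177 -0.132   0.0944] |w| 0.6386168522553414
```

```bash
python3 -m pendant '[{"dx":-0.006,"dy":0.042,"dz":0,"wx":-0.6,"wy":0,"wz":0,"hand":1},{"dx":-0.006,"dy":0.042,"dz":0.01,"wx":-0.6,"wy":0,"wz":0,"hand":1},{"dx":-0.006,"dy":0.042,"dz":0.05,"wx":-0.6,"wy":0,"wz":0,"hand":1},{"dx":-0.006,"dy":0.042,"dz":0.09,"wx":-0.6,"wy":0,"wz":0,"hand":1},{"dx":-0.006,"dy":0.042,"dz":0.127,"wx":-0.6,"wy":0,"wz":0,"hand":1},{"dx":-0.006,"dy":0.042,"dz":0.127,"wx":-0.6,"wy":0,"wz":0,"hand":1}]'; python3 - <<'E'
from h import *
np.set_printoptions(precision=4,suppress=True)
A=np.eye(4);A[:3,:3]=Ro('z',129.2)@np.diag([1,-1,-1]);A[:3,3]=[.4455,.3672,.185]; report(A); print(sensors.state()['contact_force'])
E
```

```text
time: 13.77
tool_pos: [0.4409, 0.3639, 0.1773]
tool_rot: [-0.005, 0.428, 0.904, -0.006]
contact_force: [-1.7, -1.2, -1.2]
gripper_width: 1.0
TCP [0.4455 0.3672 0.185 ] d [-0.0003  0.0055 -0.0078] w [-0.8128 -0.2297  0.1021] |w| 0.8507553150209751
[-1.7    -1.2206 -1.1866]
```

```bash
python3 -m pendant '[{"dx":0,"dy":0.005,"dz":-0.005,"wx":-0.8,"wy":-0.2,"wz":0,"hand":1},{"dx":0,"dy":0.005,"dz":-0.005,"wx":-0.8,"wy":-0.2,"wz":0,"hand":-1},{"dx":0,"dy":0.005,"dz":-0.005,"wx":-0.8,"wy":-0.2,"wz":0,"hand":-1},{"dx":0,"dy":0.005,"dz":-0.005,"wx":-0.8,"wy":-0.2,"wz":0,"hand":-1},{"dx":0,"dy":0.005,"dz":-0.005,"wx":-0.8,"wy":-0.2,"wz":0,"hand":-1},{"dx":0,"dy":0.005,"dz":-0.005,"wx":-0.8,"wy":-0.2,"wz":0,"hand":-1},{"dx":0,"dy":0.005,"dz":-0.005,"wx":-0.8,"wy":-0.2,"wz":0,"hand":-1},{"dx":0,"dy":0.005,"dz":-0.005,"wx":-0.8,"wy":-0.2,"wz":0,"hand":-1}]'; python3 - <<'E'
from h import *
np.set_printoptions(precision=4,suppress=True)
s=sensors.state(); print(tool(),s['joint_pos'],s['contact_force'],s['ft_torque'])
print(rows_to(tool(),[.4425,.369,.18]))
E
```

```text
time: 14.43
tool_pos: [0.45, 0.3697, 0.1944]
tool_rot: [0.004, 0.429, 0.903, 0.007]
contact_force: [-2.1, -2.0, 7.4]
gripper_width: 0.292
[[-0.6323  0.7746  0.0133  0.45  ]
 [ 0.7747  0.6322  0.0087  0.3697]
 [-0.0017  0.0158 -0.9999  0.1944]
 [ 0.      0.      0.      1.    ]] [ 0.5598 -0.0331  1.7616  0.0003  1.3972 -0.1248] [-2.0836 -1.9653  7.3655] [-0.5746  0.7511 -0.0011]
[ 0.0043 -0.0065  0.0143]
```

```bash
python3 -m pendant '[{"dx":0.003,"dy":-0.005,"dz":0.004,"wx":0.9,"wy":0,"wz":0,"hand":-1},{"dx":0.003,"dy":-0.005,"dz":0.004,"wx":0.9,"wy":0,"wz":0,"hand":-1},{"dx":0.003,"dy":-0.005,"dz":0.004,"wx":0.9,"wy":0,"wz":-6,"hand":-1},{"dx":0.003,"dy":-0.005,"dz":0.004,"wx":0.9,"wy":0,"wz":-12,"hand":-1},{"dx":0.003,"dy":-0.005,"dz":0.004,"wx":0.9,"wy":0,"wz":-18,"hand":-1},{"dx":0.003,"dy":-0.005,"dz":0.004,"wx":0.9,"wy":0,"wz":-18,"hand":-1}]'; python3 - <<'E'
from h import *
np.set_printoptions(precision=4,suppress=True)
s=sensors.state(); print(tool(),s['joint_pos'],s['contact_force'],s['ft_torque'])
p,d,X,P,f,c=grab("wrist","w10"); print(bar(p,X,.19,.26))
h,sa,v=cv2.split(cv2.cvtColor(p,cv2.COLOR_RGB2HSV))
m=((h<8)|(h>172))&(sa>150)&(X[...,2]<.07)&(X[...,2]>.05)&(np.hypot(X[...,0]-.441,X[...,1]-.37)<.04)
n,l,st,ce=cv2.connectedComponentsWithStats(m.astype(np.uint8))
for i in range(1,n):
  if st[i,4]>8: q=np.median(X[l==i],0); print("red",st[i,4],q,"az",np.degrees(np.arctan2(q[1]-.3702,q[0]-.4407)))
E
```

```text
time: 14.93
tool_pos: [0.4471, 0.3708, 0.1941]
tool_rot: [0.005, 0.281, 0.96, 0.003]
contact_force: [0.7, 0.1, 12.7]
gripper_width: 0.289
[[-0.8424  0.5387  0.0112  0.4471]
 [ 0.5388  0.8425  0.0028  0.3708]
 [-0.0079  0.0084 -0.9999  0.1941]
 [ 0.      0.      0.      1.    ]] [ 0.566  -0.0331  1.7621 -0.0036  1.4017 -0.4353] [ 0.7146  0.0973 12.6594] [ 0.0529 -0.051  -0.0465]
(((451.9717102050781, 373.38873291015625), (66.68136596679688, 75.34463500976562), 28.18525505065918), np.int64(11771), np.float64(0.2142186689191212))
red 67 [0.4247 0.3951 0.0566] az 122.70710760878123
```

```bash
python3 -m pendant '[{"dx":0.001,"dy":-0.001,"dz":-0.003,"wx":0,"wy":0,"wz":-7,"hand":-1},{"dx":0.001,"dy":-0.001,"dz":-0.003,"wx":0,"wy":0,"wz":-14,"hand":-1},{"dx":0.001,"dy":-0.001,"dz":-0.003,"wx":0,"wy":0,"wz":-21,"hand":-1},{"dx":0.001,"dy":-0.001,"dz":-0.003,"wx":0,"wy":0,"wz":-28,"hand":-1},{"dx":0.001,"dy":-0.001,"dz":-0.003,"wx":0,"wy":0,"wz":-35,"hand":-1},{"dx":0.001,"dy":-0.001,"dz":-0.003,"wx":0,"wy":0,"wz":-42,"hand":-1},{"dx":0.001,"dy":-0.001,"dz":-0.003,"wx":0,"wy":0,"wz":-49,"hand":-1},{"dx":0.001,"dy":-0.001,"dz":-0.003,"wx":0,"wy":0,"wz":-56,"hand":-1},{"dx":0.001,"dy":-0.001,"dz":-0.003,"wx":0,"wy":0,"wz":-60,"hand":-1}]'; python3 - <<'E'
from h import *
np.set_printoptions(precision=4,suppress=True)
s=sensors.state(); T=tool();print(T,s['joint_pos'],s['contact_force'],s['ft_torque'],np.degrees(np.arctan2(T[1,0],T[0,0])))
p,d,X,P,f,c=grab("wrist","w11"); print(bar(p,X,.207,.235))
h,sa,v=cv2.split(cv2.cvtColor(p,cv2.COLOR_RGB2HSV))
m=((h<8)|(h>172))&(sa>150)&(X[...,2]<.07)&(X[...,2]>.05)&(np.hypot(X[...,0]-.441,X[...,1]-.37)<.05)
n,l,st,ce=cv2.connectedComponentsWithStats(m.astype(np.uint8))
for i in range(1,n):
  if st[i,4]>8: q=np.median(X[l==i],0); print("red",st[i,4],q,"az",np.degrees(np.arctan2(q[1]-.3695,q[0]-.4415)))
E
```

```text
time: 15.73
tool_pos: [0.4437, 0.3715, 0.1946]
tool_rot: [0.003, -0.238, 0.971, 0.002]
contact_force: [-1.9, 4.6, 5.9]
gripper_width: 0.287
[[-0.887  -0.4618  0.0058  0.4437]
 [-0.4618  0.887   0.0055  0.3715]
 [-0.0077  0.0021 -1.      0.1946]
 [ 0.      0.      0.      1.    ]] [ 0.5677 -0.0369  1.765   0.0015  1.4056 -1.4833] [-1.9293  4.5941  5.873 ] [ 1.5209  0.4778 -0.064 ] -152.49893540500267
(((443.82403564453125, 373.2527770996094), (77.17073059082031, 26.42919921875), 27.329492568969727), np.int64(11347), np.float64(0.21434255658229007))
red 57 [0.4247 0.3954 0.0565] az 123.00913189938841
```

```bash
python3 -m pendant '[{"dx":0.0005,"dy":-0.001,"dz":0,"wx":0,"wy":0,"wz":-7,"hand":-1},{"dx":0.0005,"dy":-0.001,"dz":0,"wx":0,"wy":0,"wz":-14,"hand":-1},{"dx":0.0005,"dy":-0.001,"dz":0,"wx":0,"wy":0,"wz":-21,"hand":-1},{"dx":0.0005,"dy":-0.001,"dz":0,"wx":0,"wy":0,"wz":-28,"hand":-1},{"dx":0.0005,"dy":-0.001,"dz":0,"wx":0,"wy":0,"wz":-35,"hand":-1},{"dx":0.0005,"dy":-0.001,"dz":0,"wx":0,"wy":0,"wz":-42,"hand":-1},{"dx":0.0005,"dy":-0.001,"dz":0,"wx":0,"wy":0,"wz":-49,"hand":-1},{"dx":0.0005,"dy":-0.001,"dz":0,"wx":0,"wy":0,"wz":-56,"hand":-1},{"dx":0.0005,"dy":-0.001,"dz":0,"wx":0,"wy":0,"wz":-60,"hand":-1},{"dx":0.0005,"dy":-0.001,"dz":0,"wx":0,"wy":0,"wz":-60,"hand":-1}]'; cat > st.py <<'E'
from h import *
np.set_printoptions(precision=4,suppress=True)
s=sensors.state(); T=tool();print(T,s['joint_pos'],s['contact_force'],s['ft_torque'],np.degrees(np.arctan2(T[1,0],T[0,0])))
p,d,X,P,f,c=grab("wrist","wlast"); print(bar(p,X,.207,.235))
h,sa,v=cv2.split(cv2.cvtColor(p,cv2.COLOR_RGB2HSV))
m=((h<8)|(h>172))&(sa>120)&(X[...,2]<.07)&(X[...,2]>.05)&(np.hypot(X[...,0]-.441,X[...,1]-.37)<.05)
n,l,st,ce=cv2.connectedComponentsWithStats(m.astype(np.uint8))
for i in range(1,n):
  if st[i,4]>8: q=np.median(X[l==i],0); print("red",st[i,4],q,"az",np.degrees(np.arctan2(q[1]-.3695,q[0]-.4415)),ce[i])
E
python3 st.py
```

```text
time: 16.62
tool_pos: [0.4425, 0.3699, 0.1945]
tool_rot: [0.002, -0.691, 0.723, 0.001]
contact_force: [-3.9, 3.2, 7.6]
gripper_width: 0.293
[[-0.0461 -0.9989  0.0023  0.4425]
 [-0.9989  0.0461  0.0037  0.3699]
 [-0.0038 -0.0021 -1.      0.1945]
 [ 0.      0.      0.      1.    ]] [ 0.5664 -0.039   1.767   0.0019  1.4096 -2.5294] [-3.9367  3.2269  7.6334] [ 1.0512  1.4374 -0.0314] -92.64061618007621
(((441.4730529785156, 372.5057373046875), (77.2186279296875, 25.801212310791016), 87.2782211303711), np.int64(11203), np.float64(0.2143415815899452))
```

```bash
python3 -m pendant '[{"dx":0,"dy":-0.001,"dz":0,"wx":0,"wy":0,"wz":-4,"hand":-1},{"dx":0,"dy":-0.001,"dz":0,"wx":0,"wy":0,"wz":-6,"hand":-1},{"dx":0,"dy":-0.001,"dz":0,"wx":0,"wy":0,"wz":-6,"hand":-1},{"dx":0,"dy":-0.001,"dz":0,"wx":0,"wy":0,"wz":-6,"hand":-1}]'; python3 st.py
```

```text
time: 17.0
tool_pos: [0.4429, 0.3698, 0.1945]
tool_rot: [-0.001, 0.727, -0.687, -0.001]
contact_force: [-5.6, 3.0, 9.5]
gripper_width: 0.287
[[ 0.0564 -0.9984  0.0006  0.4429]
 [-0.9984 -0.0564  0.0033  0.3698]
 [-0.0032 -0.0007 -1.      0.1945]
 [ 0.      0.      0.      1.    ]] [ 0.5656 -0.0373  1.7655  0.0025  1.4112 -2.6328] [-5.6476  2.9973  9.5158] [ 0.9072  1.8533 -0.0774] -86.76719379219864
(((441.62957763671875, 372.662841796875), (25.781692504882812, 77.88343811035156), 3.1679255962371826), np.int64(11282), np.float64(0.21429644077179394))
```

```bash
python3 -m pendant '[{"dx":0,"dy":0,"dz":0,"wx":0,"wy":0,"wz":-4,"hand":-1},{"dx":0,"dy":0,"dz":0,"wx":0,"wy":0,"wz":-8,"hand":-1},{"dx":0,"dy":0,"dz":0,"wx":0,"wy":0,"wz":-10,"hand":-1},{"dx":0,"dy":0,"dz":0,"wx":0,"wy":0,"wz":-10,"hand":-1},{"dx":0,"dy":0,"dz":0,"wx":0,"wy":0,"wz":-10,"hand":-1}]'; python3 st.py
```

```text
time: 17.47
tool_pos: [0.4431, 0.3694, 0.1945]
tool_rot: [-0.001, 0.784, -0.621, -0.0]
contact_force: [-5.2, 1.3, 10.5]
gripper_width: 0.287
[[ 0.2285 -0.9736  0.0009  0.4431]
 [-0.9736 -0.2285  0.0024  0.3694]
 [-0.0021 -0.0014 -1.      0.1945]
 [ 0.      0.      0.      1.    ]] [ 0.5653 -0.0374  1.7655  0.0016  1.4114 -2.807 ] [-5.1776  1.3224 10.5157] [ 0.6305  1.8274 -0.205 ] -76.7935290606343
(((441.5183410644531, 372.2069091796875), (25.754798889160156, 77.70869445800781), 13.168387413024902), np.int64(11284), np.float64(0.21428339255228637))
```

```bash
python3 -m pendant '[{"dx":0,"dy":0,"dz":0,"wx":0,"wy":0,"wz":-4,"hand":-1},{"dx":0,"dy":0,"dz":0,"wx":0,"wy":0,"wz":-7,"hand":-1},{"dx":0,"dy":0,"dz":0,"wx":0,"wy":0,"wz":-7,"hand":-1},{"dx":0,"dy":0,"dz":0,"wx":0,"wy":0,"wz":-7,"hand":-1},{"dx":0,"dy":0,"dz":0,"wx":0,"wy":0,"wz":-7,"hand":-1}]'; python3 st.py
```

```text
time: 17.93
tool_pos: [0.4435, 0.3691, 0.1945]
tool_rot: [-0.001, 0.82, -0.572, 0.0]
contact_force: [-4.3, 1.9, 9.2]
gripper_width: 0.286
[[ 0.3447 -0.9387  0.002   0.4435]
 [-0.9387 -0.3447  0.0017  0.3691]
 [-0.0009 -0.0025 -1.      0.1945]
 [ 0.      0.      0.      1.    ]] [ 0.5649 -0.0373  1.7655  0.0004  1.4108 -2.9286] [-4.2839  1.9335  9.1713] [ 0.4626  1.4726 -0.3364] -69.83887330886157
(((441.8599853515625, 371.64312744140625), (25.886472702026367, 77.10467529296875), 19.856422424316406), np.int64(11300), np.float64(0.21430613237956553))
```

```bash
python3 - <<'E'
import cv2
p=cv2.imread("pics/wlast.png"); cv2.imwrite("pics/v12.png",p)
E
echo
```

```text
(no output)
```

View pics/v12.png

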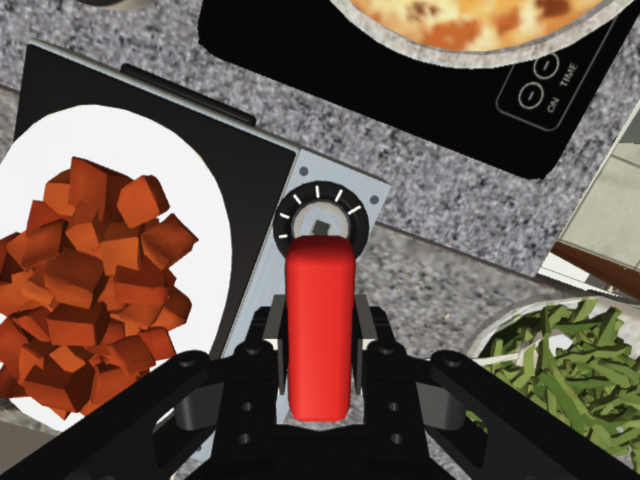

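```bash
python3 -m pendant '[{"dx":0,"dy":0,"dz":0,"wx":0,"wy":0,"wz":6,"hand":-1},{"dx":0,"dy":0,"dz":0,"wx":0,"wy":0,"wz":12,"hand":-1},{"dx":0,"dy":0,"dz":-0.01,"wx":0,"wy":0,"wz":14,"hand":-1},{"dx":0,"dy":0,"dz":-0.02,"wx":0,"wy":0,"wz":14,"hand":-1},{"dx":0,"dy":0,"dz":-0.03,"wx":0,"wy":0,"wz":14,"hand":-1},{"dx":0,"dy":0,"dz":-0.04,"wx":0,"wy":0,"wz":14,"hand":-1},{"dx":0,"dy":0,"dz":-0.055,"wx":0,"wy":0,"wz":14,"hand":-1},{"dx":0,"dy":0,"dz":-0.09,"wx":0,"wy":0,"wz":14,"hand":-1},{"dx":0,"dy":0,"dz":-0.125,"wx":0,"wy":0,"wz":14,"hand":-1},{"dx":0,"dy":0,"dz":-0.15,"wx":0,"wy":0,"wz":14,"hand":-1},{"dx":0,"dy":0,"dz":-0.15,"wx":0,"wy":0,"wz":14,"hand":-1},{"dx":0,"dy":0,"dz":-0.15,"wx":0,"wy":0,"wz":14,"hand":-1}]'; sed -i 's/bar(p,X,.207,.235)/bar(p,X,.34,.40)/' st.py; python3 st.py
```

```text
time: 18.98
tool_pos: [0.4445, 0.3678, 0.3448]
tool_rot: [-0.002, 0.744, -0.668, 0.003]
contact_force: [-0.3, 0.1, -1.7]
gripper_width: 0.291
[[ 0.1082 -0.9941  0.0076  0.4445]
 [-0.9941 -0.1083 -0.0011  0.3678]
 [ 0.002  -0.0075 -1.      0.3448]
 [ 0.      0.      0.      1.    ]] [ 0.5648 -0.107   1.5832 -0.0051  1.6596 -2.6857] [-0.3422  0.0843 -1.6694] [ 0.0636  0.0039 -0.0128] -83.7859112938745
(((457.2660217285156, 372.15625), (54.36289596557617, 77.34320831298828), 6.221473693847656), np.int64(11658), np.float64(0.3645446693686085))
red 12 [0.4315 0.3847 0.0541] az 123.3532512492059 [329.5    209.8333]
red 33 [0.4246 0.3947 0.0562] az 123.90440385614193 [334.4848 219.303 ]
```

```bash
python3 - <<'E'
from h import *
np.set_printoptions(precision=4,suppress=True)
X=np.load("top0.npz")["X"]; Q=X[(X[...,2]>.085)&(X[...,2]<.108)&(np.hypot(X[...,0]-.66,X[...,1]-.23)<.08)]
print(len(Q),Q.min(0),Q.max(0))
from scipy.optimize import least_squares
print(cv2.minEnclosingCircle((Q[:,:2]*1000).astype(np.float32)))
r=least_squares(lambda v:np.hypot(Q[:,0]-v[0],Q[:,1]-v[1])-.037,[.66,.235],loss='soft_l1',f_scale=.003);print(r.x)
p,d,Xw,P,f,c=grab("wrist","w13"); 
r=finder.look_for("wrist","mug");print([(np.round(x["position"],4),round(x["score"],2)) for x in r[:2]])
Q=Xw[(Xw[...,2]>.085)&(Xw[...,2]<.108)&(np.hypot(Xw[...,0]-.66,Xw[...,1]-.23)<.08)];print("wrist",len(Q))
if len(Q)>20: print(Q.min(0),Q.max(0))
T=tool(); print(rows_to(T,[.66,.235,.345]))
E
```

```text
203 [0.6147 0.1758 0.085 ] [0.6852 0.2745 0.1018]
((655.673828125, 224.9092559814453), 50.90716552734375)
[0.6539 0.2342]
[(array([0.5813, 0.4417, 0.0921]), 0.68), (array([0.6616, 0.2346, 0.0624]), 0.67)]
wrist 1818
[0.6121 0.1993 0.085 ] [0.6897 0.2754 0.0981]
[ 0.155  -0.2014 -0.0048]
```

```bash
python3 -m pendant '[{"dx":0.025,"dy":-0.031,"dz":0,"wx":-0.4,"wy":0.1,"wz":5,"hand":-1},{"dx":0.05,"dy":-0.062,"dz":0,"wx":-0.4,"wy":0.1,"wz":10,"hand":-1},{"dx":0.075,"dy":-0.093,"dz":0,"wx":-0.4,"wy":0.1,"wz":15,"hand":-1},{"dx":0.1,"dy":-0.125,"dz":0,"wx":-0.4,"wy":0.1,"wz":20,"hand":-1},{"dx":0.125,"dy":-0.156,"dz":0,"wx":-0.4,"wy":0.1,"wz":25,"hand":-1},{"dx":0.155,"dy":-0.193,"dz":0,"wx":-0.4,"wy":0.1,"wz":30,"hand":-1},{"dx":0.155,"dy":-0.193,"dz":0,"wx":-0.4,"wy":0.1,"wz":30,"hand":-1},{"dx":0.155,"dy":-0.193,"dz":0,"wx":-0.4,"wy":0.1,"wz":30,"hand":-1},{"dx":0.155,"dy":-0.193,"dz":0,"wx":-0.4,"wy":0.1,"wz":30,"hand":-1},{"dx":0.155,"dy":-0.193,"dz":0,"wx":-0.4,"wy":0.1,"wz":30,"hand":-1}]'; python3 - <<'E'
from h import *
np.set_printoptions(precision=4,suppress=True)
T=tool();print(T,sensors.state()['joint_pos'])
for n in ("wrist","side","top"):
  p,d,X,P,f,c=grab(n,"m_"+n)
  near=np.hypot(X[...,0]-.653,X[...,1]-.2345)
  Q=X[(X[...,2]>.085)&(X[...,2]<.108)&(near<.08)]
  print(n,"rim",len(Q),*( (Q.min(0),Q.max(0)) if len(Q) else ()))
  S=X[(X[...,2]>.17)&(X[...,2]<.28)&(near<.04)]
  if len(S)>20:
    print(" shank",len(S),S.min(0),S.max(0),[S[(S[:,2]>a)&(S[:,2]<a+.03)].mean(0) for a in (.17,.20,.23,.25)])
E
```

```text
time: 19.97
tool_pos: [0.6509, 0.2355, 0.3414]
tool_rot: [-0.004, -0.547, 0.837, 0.0]
contact_force: [-0.0, 0.4, -0.7]
gripper_width: 0.293
[[-0.4018 -0.9157 -0.0064  0.6509]
 [-0.9157  0.4018 -0.0035  0.2355]
 [ 0.0058  0.0044 -1.      0.3414]
 [ 0.      0.      0.      1.    ]] [ 0.2405  0.1744  1.3008 -0.0019  1.6734 -2.4877]
wrist rim 1025 [0.613  0.1772 0.085 ] [0.6898 0.2739 0.0979]
 shank 269 [0.642  0.2281 0.177 ] [0.6514 0.2339 0.236 ] [array([0.6462, 0.2302, 0.1886]), array([0.6471, 0.2308, 0.2159]), array([0.6469, 0.2314, 0.2329]), array([nan, nan, nan])]
side rim 209 [0.6135 0.1689 0.085 ] [0.6914 0.2729 0.0991]
 shank 136 [0.6438 0.2193 0.1752] [0.6583 0.237  0.2791] [array([0.6494, 0.2279, 0.1878]), array([0.6492, 0.2279, 0.2143]), array([0.651 , 0.2293, 0.2452]), array([0.6506, 0.23  , 0.2648])]
top rim 196 [0.6143 0.1779 0.0853] [0.6859 0.2744 0.1016]<stdin>:11: RuntimeWarning: Mean of empty slice.
  ret = um.true_divide(
```

```bash
python3 -m pendant '[{"dx":0,"dy":0,"dz":0.03,"wx":0.2,"wy":-0.3,"wz":0,"hand":-1},{"dx":0,"dy":0,"dz":0.06,"wx":0.2,"wy":-0.3,"wz":0,"hand":-1},{"dx":0,"dy":0,"dz":0.085,"wx":0.2,"wy":-0.3,"wz":0,"hand":-1},{"dx":0,"dy":0,"dz":0.105,"wx":0.2,"wy":-0.3,"wz":0,"hand":-1},{"dx":0,"dy":0,"dz":0.125,"wx":0.2,"wy":-0.3,"wz":0,"hand":-1},{"dx":0,"dy":0,"dz":0.14,"wx":0.2,"wy":-0.3,"wz":0,"hand":-1},{"dx":0,"dy":0,"dz":0.155,"wx":0.2,"wy":-0.3,"wz":0,"hand":-1},{"dx":0,"dy":0,"dz":0.155,"wx":0.2,"wy":-0.3,"wz":0,"hand":-1},{"dx":0,"dy":0,"dz":0.155,"wx":0.2,"wy":-0.3,"wz":0,"hand":-1}]'; python3 - <<'E'
from h import *
np.set_printoptions(precision=4,suppress=True)
T=tool();print(T,sensors.state()['joint_pos'])
p,d,X,P,f,c=grab("wrist","m2"); print(bar(p,X,.19,.24,(.651,.235)))
for n in ("side","top"):
  p,d,X,P,f,c=grab(n,"m2_"+n); near=np.hypot(X[...,0]-.653,X[...,1]-.2345)
  Q=X[(X[...,2]>.085)&(X[...,2]<.105)&(near<.08)]; print(n,len(Q),Q.min(0),Q.max(0))
E
```

```text
time: 20.87
tool_pos: [0.6509, 0.2344, 0.1867]
tool_rot: [-0.0, -0.546, 0.838, -0.0]
contact_force: [-1.1, 0.5, -1.1]
gripper_width: 0.292
[[-0.4029 -0.9153 -0.0004  0.6509]
 [-0.9153  0.4029 -0.0003  0.2344]
 [ 0.0004  0.0003 -1.      0.1867]
 [ 0.      0.      0.      1.    ]] [ 0.2383  0.2354  1.4866 -0.0002  1.42   -2.4886]
(((650.0025634765625, 236.5887451171875), (74.99568176269531, 60.27863693237305), 30.567764282226562), np.int64(11769), np.float64(0.20633831149000736))
side 224 [0.6151 0.1739 0.0851] [0.6906 0.2735 0.1047]
top 177 [0.6143 0.176  0.0851] [0.6833 0.2625 0.1046]
```

```bash
python3 -m pendant '[{"dx":-0.0115,"dy":0,"dz":0.001,"wx":0,"wy":4,"wz":0,"hand":-1},{"dx":-0.0235,"dy":0,"dz":0.003,"wx":0,"wy":8,"wz":0,"hand":-1},{"dx":-0.038,"dy":0,"dz":0.006,"wx":0,"wy":13,"wz":0,"hand":-1},{"dx":-0.038,"dy":0,"dz":0.01,"wx":0,"wy":13,"wz":0,"hand":-1},{"dx":-0.038,"dy":0,"dz":0.01,"wx":0,"wy":13,"wz":0,"hand":-1},{"dx":-0.038,"dy":0,"dz":0.01,"wx":0,"wy":13,"wz":0,"hand":-1}]'; cat > mg.py <<'E'
from h import *
np.set_printoptions(precision=4,suppress=True)
T=tool();print(T,sensors.state()['ft_torque'],"tip est",T[:3,3]+.169*T[:3,2])
for n in ("side","top"):
  p,d,X,P,f,c=grab(n,"m3_"+n); near=np.hypot(X[...,0]-.653,X[...,1]-.2345)
  Q=X[(X[...,2]>.085)&(X[...,2]<.105)&(near<.08)]; print(n,len(Q),Q.min(0),Q.max(0))
  h,s,v=cv2.split(cv2.cvtColor(p,cv2.COLOR_RGB2HSV)); m=((h<8)|(h>172))&(s>150)&(near<.13)&(X[...,2]>.12)&(X[...,2]<.26)
  if m.sum(): print(" bar",m.sum(),X[m].mean(0),X[m].min(0),X[m].max(0))
E
python3 mg.py
```

```text
time: 21.52
tool_pos: [0.667, 0.2689, 0.1778]
tool_rot: [-0.094, -0.543, 0.832, -0.062]
contact_force: [0.2, -0.4, -1.2]
gripper_width: 0.291
[[-0.3933 -0.9151 -0.0891  0.667 ]
 [-0.8918  0.4032 -0.2052  0.2689]
 [ 0.2237 -0.0013 -0.9746  0.1778]
 [ 0.      0.      0.      1.    ]] [ 0.1373 -0.0325 -0.0302] tip est [0.6519 0.2342 0.013 ]
side 222 [0.6147 0.1729 0.0851] [0.6927 0.2748 0.1035]
 bar 205 [0.6623 0.2496 0.1732] [0.6449 0.2249 0.1318] [0.6859 0.3021 0.2059]
top 214 [0.6146 0.1758 0.0851] [0.6837 0.2741 0.1028]
 bar 45 [0.6519 0.2546 0.1697] [0.6445 0.24   0.1392] [0.6648 0.2699 0.2052]
```

```bash
python3 -m pendant '[{"dx":0,"dy":0,"dz":0.003,"wx":0,"wy":0,"wz":0,"hand":-1},{"dx":0,"dy":0,"dz":0.003,"wx":0,"wy":0,"wz":0,"hand":-1},{"dx":0,"dy":0,"dz":0.003,"wx":0,"wy":0,"wz":0,"hand":0},{"dx":0,"dy":0,"dz":0.003,"wx":0,"wy":0,"wz":0,"hand":1},{"dx":0,"dy":0,"dz":0.003,"wx":0,"wy":0,"wz":0,"hand":1},{"dx":0,"dy":0,"dz":0.003,"wx":0,"wy":0,"wz":0,"hand":1},{"dx":0,"dy":0,"dz":0.003,"wx":0,"wy":0,"wz":0,"hand":1},{"dx":0,"dy":0,"dz":0.003,"wx":0,"wy":0,"wz":0,"hand":1},{"dx":0,"dy":0,"dz":0.003,"wx":0,"wy":0,"wz":0,"hand":1}]'; python3 mg.py
```

```text
time: 22.37
tool_pos: [0.6665, 0.2684, 0.1744]
tool_rot: [-0.094, -0.543, 0.832, -0.062]
contact_force: [-0.2, -0.2, 0.3]
gripper_width: 0.996
[[-0.3931 -0.9151 -0.0898  0.6665]
 [-0.8917  0.4032 -0.2058  0.2684]
 [ 0.2245 -0.0009 -0.9745  0.1744]
 [ 0.      0.      0.      1.    ]] [ 0.103  -0.0545  0.0226] tip est [0.6513 0.2336 0.0097]
side 227 [0.6151 0.1679 0.0852] [0.6918 0.2728 0.1044]
 bar 188 [0.67   0.2682 0.156 ] [0.6349 0.2524 0.1206] [0.6954 0.3058 0.2008]
top 228 [0.6141 0.1752 0.085 ] [0.6842 0.2753 0.1038]
 bar 56 [0.662  0.2746 0.1389] [0.6564 0.2631 0.1226] [0.6724 0.2917 0.1592]
```

```bash
python3 -m pendant '[{"dx":0,"dy":0,"dz":-0.015,"wx":0,"wy":0,"wz":0,"hand":1},{"dx":0,"dy":0,"dz":-0.03,"wx":0,"wy":0,"wz":0,"hand":1},{"dx":0,"dy":0,"dz":-0.05,"wx":0,"wy":0,"wz":0,"hand":1},{"dx":0,"dy":0,"dz":-0.08,"wx":0,"wy":0,"wz":0,"hand":1},{"dx":0,"dy":0,"dz":-0.12,"wx":0,"wy":0,"wz":0,"hand":1},{"dx":0,"dy":0,"dz":-0.16,"wx":0,"wy":0,"wz":0,"hand":1},{"dx":0,"dy":0,"dz":-0.18,"wx":0,"wy":0,"wz":0,"hand":1},{"dx":0,"dy":0,"dz":-0.18,"wx":0,"wy":0,"wz":0,"hand":1},{"dx":0,"dy":0,"dz":-0.18,"wx":0,"wy":0,"wz":0,"hand":1}]'; python3 mg.py; python3 - <<'E'
from h import *
np.set_printoptions(precision=4,suppress=True)
p,d,X,P,f,c=grab("wrist","m4"); h,s,v=cv2.split(cv2.cvtColor(p,cv2.COLOR_RGB2HSV)); near=np.hypot(X[...,0]-.653,X[...,1]-.2345)
m=((h<8)|(h>172))&(s>150)&(near<.13)&(X[...,2]>.12)&(X[...,2]<.26)
print("wrist bar",m.sum(),X[m].mean(0),X[m].min(0),X[m].max(0))
Q=X[(X[...,2]>.085)&(X[...,2]<.1)&(near<.08)]; print("rim",len(Q),Q.min(0),Q.max(0))
m=((h<8)|(h>172))&(s>120)&(X[...,2]<.07)&(X[...,2]>.05)&(np.hypot(X[...,0]-.441,X[...,1]-.37)<.05)
n,l,st,ce=cv2.connectedComponentsWithStats(m.astype(np.uint8))
for i in range(1,n):
  if st[i,4]>5: q=np.median(X[l==i],0); print("dial red",st[i,4],q,np.degrees(np.arctan2(q[1]-.3695,q[0]-.4415)))
E
```

```text
time: 23.22
tool_pos: [0.6835, 0.3062, 0.3546]
tool_rot: [-0.091, -0.543, 0.833, -0.063]
contact_force: [-0.3, -0.0, 0.2]
gripper_width: 0.999
[[-0.3941 -0.9153 -0.0833  0.6835]
 [-0.8924  0.4028 -0.2033  0.3062]
 [ 0.2196 -0.0058 -0.9756  0.3546]
 [ 0.      0.      0.      1.    ]] [ 0.0938 -0.0071 -0.0447] tip est [0.6694 0.2719 0.1897]
side 226 [0.6139 0.1722 0.0851] [0.6913 0.2741 0.1046]
 bar 185 [0.6704 0.2684 0.1554] [0.6575 0.2544 0.1202] [0.6962 0.3081 0.1912]
top 230 [0.6142 0.1757 0.0851] [0.6859 0.2741 0.1045]
 bar 55 [0.6619 0.2747 0.1392] [0.6552 0.2642 0.1259] [0.6701 0.2887 0.1571]
wrist bar 2104 [0.6762 0.2956 0.1754] [0.6527 0.2601 0.1247] [0.6986 0.3353 0.191 ]
rim 919 [0.6139 0.1783 0.085 ] [0.6898 0.2752 0.1   ]
dial red 15 [0.4305 0.3856 0.0544] 124.48190501303164
dial red 36 [0.4241 0.3949 0.0566] 124.44970560269694
```

```bash
python3 -c "
from plant import job; print(job.job_done())"
```

```text
the job is handed in; nothing more can be done
None
```

The hot plate is switched off and the T-key stands tip down, released, in the mug. I handed the job in at about 23 s of the 64 s, and no verdict was reported.

- **Key and dial:** I stood the key in the recess (top at z ≈ 0.215 m, which means fully seated). I then gripped it again from above and turned it anticlockwise until the torque rose to 0.34 N m against the stop.
- **Into the mug:** I lifted the key out, lowered it into the mug with a slight lean, opened the gripper and backed away.

**Last checks, measured from the camera depth:**
- **Dial:** the pointer and the red spot both measured 124.5° azimuth, so the dial is at its off stop.
- **Key in the mug:** it leans about 23° on the rim with the bar centre at z ≈ 0.18 m. That puts the tip on or close to the mug floor. I estimated the tip from the bar and did not see it directly.
- **Mug:** the rim is where it stood at the start to within 1–2 mm, and it is upright.
- **Robot:** it is clear, with TCP at z 0.355 m and contact force about 0.3 N.

**What disagreed:**
- The finder placed the salt shaker wrongly and once gave the plate as the mug, so I ignored those hits.
- The tool position read several mm off the commanded one right after some moves, so I corrected from the measured pose.
- I did not re-measure the plate, tin, shaker or jars at the end. I planned the arm's moves to stay clear of them.

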